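# Load the copper dies onto the indexing carriage and send it to the press stop

## Robot

A 6-joint arm with a two-finger parallel gripper is mounted at the origin on the work surface. World frame = base frame: x ahead of the robot, y to its left, z up, the work surface at z = 0. Lengths are in m, angles in rad, forces in N, time in s.
With the tool pointing down it reaches from about 0.225 to 0.875 m from the base axis. Payload 3.4 kg.
Tool frame: the origin (TCP) lies between the finger pads; the fingertips stand 22 mm ahead of it and the grasp point (between the pads) lies 3 mm ahead of it (manip.finger_overhang is the distance from the TCP to the fingertips, in m); z points along the fingers, y is the line along which they close (so a half turn about z gives the same grasp; the last joint's range is limited). The gripper opens to 85 mm and grips with 20 to 120 N. Pads are 22 mm wide; open, the fingers measure 114 mm over their backs; the gripper's body (76 mm by 85 mm) begins 54 mm behind the grasp point. The pads swing forward as they close: fully open they stand 13 mm farther back than shut.
Start: joints at [1.1, 0.276, 1.505, -0, 1.361, -0.121], TCP at [0.197, 0.54, 0.229] pointing down, gripper open.
Joint ranges: [-2.89, 2.89], [-0.75, 2.08], [0.22, 2.7], [-1.18, 4.32], [0.11, 2.71], [-2.7, 2.7]. Speed limits (rad/s): [2.57, 2.57, 3.14, 3.14, 3.14, 3.14].

## Interface

Orientations are given as a unit quaternion [w, x, y, z].
In Python, from rig import get_state, eyes, order, manip gives the robot as it stands.
- The arm moves only by the tool drive_tool, never from a script. Its argument "rows" is a list of rows, each a list of 4 numbers: the shift along the tool's x, y, z in units of 25 mm (1.0 is 25 mm), then the turn about the tool's z in units of 6 degrees (1.0 is 6 degrees). A call has exactly 8 rows; each row is the pose to reach, as a shift and turn from the pose commanded when the call began, along the tool's axes at that moment; what a row does not reach only later rows make up. A row lasts 1/12 s, in which the tool goes at most 41.7 mm and 7.16 degrees, less where a joint would pass 70% of its speed; a pose out of reach is approached as far as the arm can. A call with a gripper value outside its range is refused whole. "grip" is the finger opening in mm, from 0 to 85.4, set as the call begins (left out, the last holds). The fingers move at their own pace and stop on an object; "newtons" is the grip in N (left out, the last holds). Time passes only in rows, so rows that repeat a pose let the fingers close, or fill a call up. It gives the time, the measured TCP pose, the force, the opening and the grip force at its end, in the units of the state.
- get_state(): the state, without advancing time (a new reading comes with each control period).
- eyes.get_image(name): name is "scene" or "top"; returns (picture, depth): 400x640x3 uint8, red, green, blue; 400x640 float32, m along the optical axis (not along the pixel's ray), 0 where there is no reading.
- eyes.camera_info(name): a dict with "fx", "fy", "cx", "cy" (pixels), "dist" ([k1, k2, p1, p2, k3] as OpenCV has them; the pictures are not rectified), "R" (3x3) and "t" (3): a world point X has camera coordinates R X + t. Camera axes: x right, y down, z forward; pixel columns grow to the right and rows downward; lengths in m; the calibration is good to about 2 mm. A picture is of the moment at which its call begins. camera_info takes no time and is no camera call.
- order.sign_off(): hands the job in; it is judged then, once.
The state is a dict: "clock": time; "qpos": joint angles; "qd": joint speeds; "effort": joint torques, N m; "position": TCP position; "ee_rot": TCP orientation; "contact_force": force on the tool from outside, world axes, zero at the start; "moment": the same for the moment, N m; "width": finger opening in m; "gripper_force": force on a finger pad.
Only numpy, scipy, OpenCV 4.12 (cv2) and the standard library are available. Lean on these libraries where they do the work, as an engineer would, in place of code of your own. Each camera call takes 0.05 s, during which the arm holds its last target. There are 200 camera calls.

## Task

Flick the carriage's yellow lock lever up, then hold the red release bar up while you slide the carriage to the green flag and let go so that it catches the notch nearest the flag. Put all the copper dies that lie on the leather mat into the green tray, each flat on the tray floor with its wooden grip up, then with the release bar take the loaded carriage to the notch nearest the blue flag in the same way, and push the lock lever fully down again. Leave the hammer, the wax jar and the punch pot alone.

Things in the scene. Friction and masses are not known exactly. Their poses are not given: they have to be found in the camera images.
- rail: Fixed dark steel base plate of the indexing rail, 210 x 420 x 20 mm; origin at the centre of its underside, on the bench. The carriage travels along its y axis; its -x side (latch and handles) faces the robot. A row of 8 round-topped steel pins (13 mm thick, tops 46 mm above the bench, at x = -85 mm) makes 7 notches 30 mm apart.
- carriage (a joint): Position of the carriage along the rail's y axis, m: 0 at the middle, travel -0.095 to 0.095. The notches are at -0.09, -0.06, -0.03, 0, 0.03, 0.06 and 0.09, with about 1.5 mm of play either way. It slides easily (under 1 N) when unlatched and stays where it is; latched, it cannot slide.
- pointer (a point): Tip of the brass pointer at the middle of the carriage's far (+x) side, 50 mm above the bench; it passes just over the flags. Its axes are parallel to the rail's. At joint carriage = c it lies at rail x = 125 mm, y = c.
- tray (a point): Centre of the inner floor of the green tray on the carriage, 55 mm above the bench; axes parallel to the rail's. The floor measures 160 mm (x) by 190 mm (y), the walls are 5 mm thick and rise 15 mm above it. Four dies fit flat as 2 by 2, for example with centres at x = +-40, y = +-48 mm and their x axes along the tray's x.
- release_bar (a joint): Height by which the red release bar is raised on the carriage, m: 0 fully down (latched), stop at 0.026. Spring and weight pull it down with 5.5 to 8 N. Its round pawl clears the pins from 0.020 up. Let go over a notch it falls in; elsewhere it slips into the nearest notch and draws the carriage along, but within about 4 mm of the top of a pin (midway between notches) it may stay up.
- bar_grip (a point): Where to grasp the release bar: a red tongue, 14 mm wide (rail y), 16 mm high, 66 mm long along rail x, projecting to the robot; this point is on its centreline, 27 mm from its free end, 100 mm above the bench when down. Beneath it is only the base plate, 72 mm lower. It lies at rail x = -124 mm, y = c - 55 mm (c: joint carriage). Axes parallel to the rail's.
- lock_lever (a joint): Angle of the yellow lock lever, rad: 0 fully down (level, pointing to the robot), up to 1.05 raised. A stiff hinge: it stays where it is left; moving it takes about 2.5 N at the tip. Down, it lets the release bar rise only about 2 mm; above 0.7 rad the bar is free.
- lever_tip (a point): Centre of the lever's yellow paddle, 26 x 20 mm (20 mm along rail y) and 14 mm thick, 68 mm from the hinge. With the lever down it is 95 mm above the bench, at rail x = -153 mm, y = c + 55 mm. It turns with the lever.
- lever_hinge (a point): The lever's hinge on the carriage, 95 mm above the bench, at rail x = -85 mm, y = c + 55 mm; the hinge axis runs along rail y. Axes parallel to the rail's. Raised to angle a, the tip is 68 cos(a) mm to -x of it and 68 sin(a) mm above it.
- green_flag: Green block, 35 x 22 x 40 mm, fixed beyond the rail's far edge: marks where the carriage is loaded. Origin at the centre of its underside; its y axis runs along the rail.
- blue_flag: Blue block of the same size, marks the press stop, where the loaded carriage is to be left. Same axes.
- mat: Brown leather mat, 250 x 240 x 4 mm, fixed on the bench; the dies start on it. Origin at the centre of its underside.
- die1: Copper die: copper slab 70 x 56 x 10 mm (x, y, z) with a wooden grip bar on top, 52 mm long (x), 22 mm wide (y), rising from 10 to 48 mm above the underside; about 0.3 kg. Origin at the centre of the underside, z up through the grip. There are three or four dies; an absent one reads None.
- die2: Copper die: copper slab 70 x 56 x 10 mm (x, y, z) with a wooden grip bar on top, 52 mm long (x), 22 mm wide (y), rising from 10 to 48 mm above the underside; about 0.3 kg. Origin at the centre of the underside, z up through the grip. There are three or four dies; an absent one reads None.
- die3: Copper die: copper slab 70 x 56 x 10 mm (x, y, z) with a wooden grip bar on top, 52 mm long (x), 22 mm wide (y), rising from 10 to 48 mm above the underside; about 0.3 kg. Origin at the centre of the underside, z up through the grip. There are three or four dies; an absent one reads None.
- die4: Copper die: copper slab 70 x 56 x 10 mm (x, y, z) with a wooden grip bar on top, 52 mm long (x), 22 mm wide (y), rising from 10 to 48 mm above the underside; about 0.3 kg. Origin at the centre of the underside, z up through the grip. There are three or four dies; an absent one reads None.
- hammer: Hammer, 260 mm long, lying on the bench beyond the work; leave it alone.
- wax_jar: Amber jar, 70 mm across and 80 mm tall; leave it alone.
- punch_pot: Dark wooden pot of steel punches, 72 mm across, 140 mm tall; leave it alone.
Not all that is in view belongs to the job. What is shaped like the die1 but black or turquoise is not meant. What is shaped like the green_flag but pink is not meant.

How it is judged:
On the way, in this order (a step that is already met when the one before it is completed fails the run):
1. the lock lever is flicked up (above 0.7 rad) (value of joint lock_lever above 0.7 rad), for 0.2 s.
2. the carriage is latched at the green flag (pointer within 20 mm of the flag along the rail, bar fully down) and let go (y of pointer in the frame of green_flag between -0.02 and 0.02 m and value of joint release_bar below 0.004 m and contact force between the fingers and release_bar below 0.5 N and velocity of joint carriage between -0.01 and 0.01 m/s), for 0.3 s.
3. with the carriage latched at the green flag, all dies lie flat and released on the tray floor (all of step 2 and x of die1 in the frame of tray between -0.06 and 0.06 m and y of die1 in the frame of tray between -0.075 and 0.075 m and z of die1 in the frame of tray between -0.005 and 0.008 m and angle between each of die1, die2, die3, die4's own z axis and vertical below 0.12 rad and linear speed of each of die1, die2, die3, die4 below 0.02 m/s and contact force between the fingers and die1 below 0.5 N and x of die2 in the frame of tray between -0.06 and 0.06 m and y of die2 in the frame of tray between -0.075 and 0.075 m and z of die2 in the frame of tray between -0.005 and 0.008 m and contact force between the fingers and die2 below 0.5 N and x of die3 in the frame of tray between -0.06 and 0.06 m and y of die3 in the frame of tray between -0.075 and 0.075 m and z of die3 in the frame of tray between -0.005 and 0.008 m and contact force between the fingers and die3 below 0.5 N and x of die4 in the frame of tray between -0.06 and 0.06 m and y of die4 in the frame of tray between -0.075 and 0.075 m and z of die4 in the frame of tray between -0.005 and 0.008 m and contact force between the fingers and die4 below 0.5 N), for 0.3 s.
4. the carriage is latched at the blue flag, bar let go, with the dies in the tray (y of pointer in the frame of blue_flag between -0.02 and 0.02 m and value of joint release_bar below 0.004 m and contact force between the fingers and release_bar below 0.5 N and velocity of joint carriage between -0.01 and 0.01 m/s and x of die1 in the frame of tray between -0.06 and 0.06 m and y of die1 in the frame of tray between -0.075 and 0.075 m and z of die1 in the frame of tray between -0.005 and 0.008 m and angle between each of die1, die2, die3, die4's own z axis and vertical below 0.12 rad and x of die2 in the frame of tray between -0.06 and 0.06 m and y of die2 in the frame of tray between -0.075 and 0.075 m and z of die2 in the frame of tray between -0.005 and 0.008 m and x of die3 in the frame of tray between -0.06 and 0.06 m and y of die3 in the frame of tray between -0.075 and 0.075 m and z of die3 in the frame of tray between -0.005 and 0.008 m and x of die4 in the frame of tray between -0.06 and 0.06 m and y of die4 in the frame of tray between -0.075 and 0.075 m and z of die4 in the frame of tray between -0.005 and 0.008 m), for 0.3 s.
5. the lock lever is pushed fully down (value of joint lock_lever below 0.12 rad), for 0.2 s.
At the end, for the whole second after the job is handed in: The carriage is latched at the blue flag (its pointer within 20 mm of the flag's middle along the rail, release bar less than 4 mm up), the lock lever is down (below 0.12 rad), and every die lies still and flat (within 0.12 rad) on the floor of the tray (underside within 8 mm of it) (all of step 4 and value of joint lock_lever below 0.12 rad and linear speed of each of die1, die2, die3, die4 below 0.02 m/s and contact force between the fingers and die1 below 0.5 N and contact force between the fingers and die2 below 0.5 N and contact force between the fingers and die3 below 0.5 N and contact force between the fingers and die4 below 0.5 N); the robot touches nothing.
It fails at once if the hammer is moved more than 30 mm (distance of hammer from where it was at the start of the episode above 0.03 m).
It fails at once if the wax jar is moved more than 30 mm (distance of wax_jar from where it was at the start of the episode above 0.03 m).
It fails at once if the punch pot is moved more than 30 mm (distance of punch_pot from where it was at the start of the episode above 0.03 m).
Of die1, die2, die3, die4 only 3 to 4 are there at a start; the rules pass over those that are not, and their reading is None.
At some moment in a run one of die1, die2, die3, die4 may be knocked a few centimetres aside while the robot is not near it.
Once in a run the grip may slacken for a moment while it holds something.
It also fails if it takes over 210 s, if anything falls off the work surface, if the arm or the gripper's body presses on something with over 40 N, if the wrist force passes 120 N, or if a joint passes its speed limit or range.

## Working session

There is one attempt and no reset: what is moved stays moved. The work goes in short steps, Python scripts to look and compute and a tool call to move; the robot and the scene stay as the last step left them, time stands still between calls to the robot, and variables do not carry over. Pictures are saved under pics/ and viewed, at most 14 in all, crops included, and the job is handed in when it is done.

Besides the shell and the picture viewer there is one more tool, called after "Request:" as a command line: name --pt "numbers of a row" for each row, then --argument value for the rest. drive_tool: Moves the arm, as the interface text tells. Its arguments: {"type":"object","properties":{"rows":{"type":"array","items":{"type":"array","items":{"type":"number"}}},"grip":{"type":"number"},"newtons":{"type":"number"}},"required":["rows"]}

```bash
mkdir -p pics; ls; python3 - <<'E'
from rig import get_state, eyes, order, manip
import cv2, numpy as np
s=get_state(); print({k:np.round(v,3) for k,v in s.items()})
for n in("scene","top"):
    p,d=eyes.get_image(n); cv2.imwrite(f"pics/{n}0.png",p[:,:,::-1]); np.save(f"pics/{n}0.npy",d)
    c=eyes.camera_info(n); print(n,{k:np.round(v,3).tolist() for k,v in c.items()}); R=np.array(c["R"]);print(-R.T@np.array(c["t"]))
E
```

```text
pics
{'clock': np.float64(0.0), 'qpos': array([ 1.1  ,  0.277,  1.506,  0.   ,  1.361, -0.121]), 'qd': array([-0.002,  0.001, -0.002,  0.001,  0.002,  0.   ]), 'effort': array([-0.0000e+00, -4.1677e+01, -2.4581e+01, -0.0000e+00,  1.1000e-02,
       -0.0000e+00]), 'position': array([0.197, 0.54 , 0.228]), 'ee_rot': array([-0.   ,  0.174,  0.985, -0.001]), 'contact_force': array([ 0.788, -0.055,  1.526]), 'moment': array([0.038, 0.01 , 0.018]), 'gripper_force': np.float64(0.0), 'width': np.float64(0.085)}
scene {'fx': 449.102, 'fy': 449.102, 'cx': 321.267, 'cy': 199.313, 'dist': [-0.086, 0.0, 0.0, 0.0, 0.0], 'R': [[0.747, 0.665, 0.009], [0.425, -0.467, -0.775], [-0.511, 0.583, -0.632]], 't': [-0.393, -0.143, 1.402]}
[ 1.07138669 -0.62226248  0.77849888]
top {'fx': 420.33, 'fy': 420.33, 'cx': 324.252, 'cy': 195.987, 'dist': [-0.072, 0.0, 0.0, 0.0, 0.0], 'R': [[0.016, -1.0, -0.019], [-0.998, -0.014, -0.067], [0.067, 0.02, -0.998]], 't': [0.04, 0.537, 1.184]}
[0.45609711 0.02435913 1.21755413]
```

View pics/top0.png

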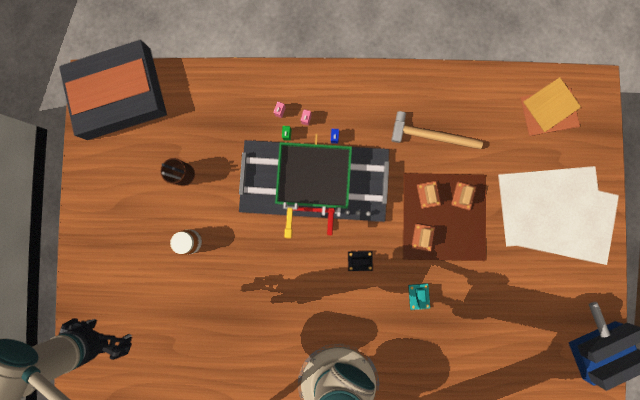

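View pics/scene0.png

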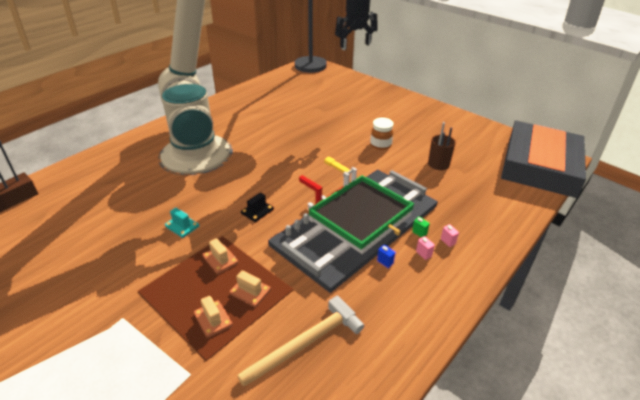

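The top view shows three copper dies on the mat at (428,194), (464,195) and (424,237). The carriage tray is centred near (314,175), with the yellow lever at (289,222) and the red bar at (331,220). The flags are green (287,132) and blue (335,135), and the pointer is at about (316,138). The scene view agrees. The pink flags and the black and turquoise blocks are decoys. Next I'll measure.

```bash
cat > h.py <<'E'
from rig import get_state, eyes, order, manip
import cv2, numpy as np
C={n:{k:np.array(v,float) for k,v in eyes.camera_info(n).items()} for n in("scene","top")}
def K(c): return np.array([[c["fx"],0,c["cx"]],[0,c["fy"],c["cy"]],[0,0,1]])
def ray(n,uv,z):
    c=C[n]; q=cv2.undistortPoints(np.array(uv,float).reshape(-1,1,2),K(c),c["dist"])[:,0]
    d=np.c_[q,np.ones(len(q))]@c["R"]; o=-c["R"].T@c["t"]; z=np.broadcast_to(z,len(q))
    return o+d*((z-o[2])/d[:,2])[:,None]
def cloud(n,d):
    c=C[n]; v,u=np.mgrid[:400,:640]; q=cv2.undistortPoints(np.c_[u.ravel(),v.ravel()].astype(float).reshape(-1,1,2),K(c),c["dist"])[:,0]
    P=np.c_[q,np.ones(len(q))]*d.ravel()[:,None]; return ((P-c["t"])@c["R"]).reshape(400,640,3)
def hsv(p): return cv2.cvtColor(p,cv2.COLOR_RGB2HSV)
def blobs(m,amin=15):
    k,l,s,c=cv2.connectedComponentsWithStats(m.astype(np.uint8)); 
    return [(l==i) for i in range(1,k) if s[i,4]>=amin]
def edges(m):  # outer contour pixels
    return max(cv2.findContours(m.astype(np.uint8),cv2.RETR_EXTERNAL,cv2.CHAIN_APPROX_NONE)[0],key=len)[:,0].astype(float)
def rect(n,m,z):
    P=ray(n,edges(m),z)[:,:2]; r=cv2.minAreaRect((P*1000).astype(np.float32)); 
    (cx,cy),(w,h),a=r
    if w<h: w,h,a=h,w,a+90     # a: direction of the long side
    return np.round([cx,cy,w,h,(a+90)%180-90],1)
def cols(p):
    H=hsv(p); h,s,v=[H[...,i].astype(int) for i in range(3)]
    return dict(red=((h<6)|(h>174))&(s>190)&(v>70),yellow=(h>23)&(h<33)&(s>170)&(v>110),green=(h>50)&(h<75)&(s>140)&(v>50),blue=(h>108)&(h<128)&(s>150)&(v>70))
E
cat > m.py <<'E'
from h import *
def measure(tag):
    p,d=eyes.get_image("top"); W=cloud("top",d); c=cols(p); cv2.imwrite(f"pics/{tag}.png",p[:,:,::-1])
    Z={"red":.108,"yellow":.102,"green":None,"blue":.04}
    for k,m in c.items():
        for b in blobs(m):
            v,u=np.nonzero(b); zz=np.median(W[b][:,2])
            if abs(W[b][:,1].mean())>.5: continue
            z=Z[k] or (.07 if b.sum()>150 else .04)
            print(k,b.sum(),"px",u.mean().round(1),v.mean().round(1),"zdepth",zz.round(3),"rect",rect("top",b,z))
    X,Y,z=W[...,0],W[...,1],W[...,2]
    reg=(X>.1)&(X<.75)&(Y<-.12)&(Y>-.48)
    for b in blobs(reg&(z>.04)&(z<.062),40): print("top",b.sum(),W[b].mean(0).round(3),"rect",rect("top",b,.052))
    for b in blobs(reg&(z>.0085)&(z<.062),40): print("slab",b.sum(),"rect",rect("top",b,.014))
    return p,W
if __name__=="__main__":
    import sys; measure(sys.argv[1])
E
python3 m.py t1; python3 - <<'E'
from h import *
p=cv2.imread("pics/top0.png"); cv2.imwrite("pics/crop1.png",cv2.resize(p[95:265,230:490],None,fx=3,fy=3,interpolation=cv2.INTER_CUBIC))
E
```

```text
red 67 px 310.0 209.1 zdepth 0.057 rect [493.8  86.4  58.2   7.9 -89.1]
red 145 px 329.8 220.4 zdepth 0.107 rect [464.3  31.8  68.5  18.5   0.9]
yellow 63 px 288.5 218.0 zdepth 0.102 rect [470.6 140.4  48.2  10.1  -2.9]
yellow 34 px 286.9 232.9 zdepth 0.104 rect [430.8 144.   15.9  10.6   1.2]
green 103 px 286.0 132.3 zdepth 0.039 rect [714.4 159.9  37.9  22.9   1.3]
green 465 px 313.7 171.0 zdepth 0.07 rect [590.6  78.7 199.6 169.1  87.1]
blue 88 px 334.5 135.4 zdepth 0.04 rect [7.072e+02 2.160e+01 3.750e+01 1.990e+01 7.000e-01]
top 108 [ 0.583 -0.125  0.043] rect [ 5.742e+02 -1.262e+02  1.147e+02  1.120e+01  3.000e-01]
top 153 [ 0.545 -0.249  0.052] rect [ 545.3 -248.7   48.7   25.3    8.1]
top 138 [ 0.543 -0.349  0.051] rect [ 543.2 -349.    48.9   22.5  -17.2]
top 161 [ 0.424 -0.232  0.051] rect [ 423.6 -232.    51.6   24.1   -9.4]
top 153 [ 0.256 -0.225  0.048] rect [ 256.6 -223.5   49.7   22.9    5.3]
slab 890 rect [ 717.8 -277.6  262.8   57.2   86.6]
slab 253 rect [ 5.727e+02 -1.297e+02  2.050e+02  1.450e+01  2.000e-01]
slab 466 rect [ 544.4 -249.7   69.5   58.8   10.7]
slab 457 rect [ 543.7 -350.5   70.2   59.1  -19.2]
slab 498 rect [ 423.6 -232.2   70.9   62.2  -10.4]
slab 420 rect [ 255.4 -224.5   68.9   56.8    6. ]
```

View pics/crop1.png

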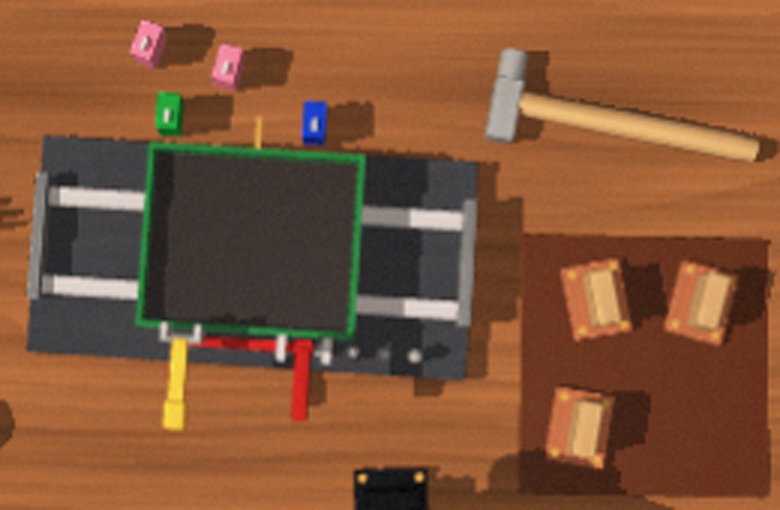

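```bash
cat >> h.py <<'E'
PSI=np.radians(-2.9); RX=np.array([np.cos(PSI),np.sin(PSI)]); RY=np.array([-RX[1],RX[0]])
TR=np.array([.5906,.0787])  # tray centre at start
def loc(x,y,T=TR): return T+RX*x+RY*y
def units(x,y,z,yaw=None):
    """units from the present pose to TCP (x,y,z), tool y at world angle yaw deg"""
    s=get_state(); w,a,b,c=s["ee_rot"]
    M=np.array([[1-2*(b*b+c*c),2*(a*b-w*c),2*(a*c+w*b)],[2*(a*b+w*c),1-2*(a*a+c*c),2*(b*c-w*a)],[2*(a*c-w*b),2*(b*c+w*a),1-2*(a*a+b*b)]])
    u=M.T@(np.array([x,y,z])-s["position"])/.025
    cur=np.degrees(np.arctan2(M[1,1],M[0,1])); t=0 if yaw is None else -((yaw-cur+90)%180-90)/6
    print("t",s["clock"].round(2),"pos",s["position"].round(4),"yaw",cur.round(1),"w",s["width"].round(4),"F",s["contact_force"].round(1),"-> units",u.round(2),"turn",round(t,2)); return M
E
python3 - <<'E'
from h import *
o=np.array([230,95]); f=lambda L,z:ray("top",np.array(L)/3+o,z)[:,:2]
L=lambda P:np.round(np.c_[(P-TR)@RX,(P-TR)@RY]*1000,1).tolist()
print("plate",L(f([[45,136],[478,163],[465,380],[28,350]],.02)))
print("pins",L(f([[352,352],[385,355],[415,356]],.046)))
print("pointer",L(f([[259,117]],.05)))
p=cv2.imread("pics/t1.png")[:,:,::-1]; W=cloud("top",np.load("pics/top0.npy")); X,Y,z=W[...,0],W[...,1],W[...,2]
for b in blobs((X>.35)&(Y<-.15)&(X<.62)&(z>.04)&(z<.062),40):
    v,u=np.nonzero(b);P=ray("top",np.c_[u,v],.052)[:,:2]; w,V=np.linalg.eigh(np.cov(P.T)); a=np.degrees(np.arctan2(V[1,1],V[0,1])); print(P.mean(0).round(4),((a+90)%180-90).round(1),np.sqrt(12*w).round(3))
units(.4406,.1419,.16,87.1)
E
```

```text
plate [[93.7, 207.4], [93.4, -210.9], [-114.7, -210.1], [-113.8, 207.1]]
pins [[-96.0, -100.8], [-96.8, -131.5], [-95.9, -159.3]]
pointer [[118.3, 0.2]]
[ 0.5449 -0.2485] 11.8 [0.024 0.049]
[ 0.5433 -0.3495] -17.4 [0.022 0.049]
[ 0.4236 -0.2323] -9.9 [0.024 0.052]Traceback (most recent call last):
  File "<stdin>", line 10, in <module>
  File "h.py", line 35, in units
    print("t",s["clock"].round(2),"pos",s["position"].round(4),"yaw",cur.round(1),"w",s["width"].round(4),"F",s["contact_force"].round(1),"-> units",u.round(2),"turn",round(t,2)); return M
              ^^^^^^^^^^^^^^^^
AttributeError: 'float' object has no attribute 'round'
```

The rail plate's centre is at tray-local x ≈ -10 mm and the pins fit c0 = 0. So the green flag's notch is c = +0.09 and the blue flag's is c = -0.06. The lever paddle is at (0.4306, 0.1429).

```bash
sed -i 's/s=get_state(); w,a,b,c=s/s={k:np.array(v) for k,v in get_state().items()}; w,a,b,c=s/' h.py; python3 - <<'E'
from h import *
units(.4306,.1429,.16,87.1)
E
```

```text
t 0.15 pos [0.1969 0.5398 0.2284] yaw 70.0 w 0.0855 F [0.4 0.7 0.3] -> units [-14.22 -11.71   2.75] turn -2.86
```

Request:
drive_tool --pt "-0.8 -0.7 0 0" --pt "-2 -1.6 0 0" --pt "-3.2 -2.6 0 0" --pt "-4.4 -3.6 0 0" --pt "-5.6 -4.6 0 0" --pt "-6.8 -5.6 0 0" --pt "-8 -6.6 0 0" --pt "-9 -7.4 0 0" --grip 50 --newtons 30

```text
clock: 0.82
position: [0.3455, 0.2868, 0.229]
ee_rot: [0.0, 0.174, 0.985, -0.0]
contact_force: [-0.1, 0.1, 0.5]
width: 0.0502
gripper_force: 0.0
```

Request:
drive_tool --pt "-1 -0.8 0.3 -0.5" --pt "-2.2 -1.8 0.7 -1" --pt "-3.4 -2.8 1.2 -1.5" --pt "-4.4 -3.6 1.7 -2" --pt "-5 -4.1 2.3 -2.5" --pt "-5.22 -4.31 2.75 -2.86" --pt "-5.22 -4.31 2.75 -2.86" --pt "-5.22 -4.31 2.75 -2.86"

```text
clock: 1.48
position: [0.4302, 0.1431, 0.1598]
ee_rot: [-0.001, 0.026, 1.0, 0.0]
contact_force: [0.5, 0.4, 1.0]
width: 0.0498
gripper_force: 0.0
```

```bash
python3 - <<'E'
from h import *
units(.4306,.1429,.098,87.1)
p,d=eyes.get_image("scene"); cv2.imwrite("pics/s1.png",cv2.resize(p[110:270,230:430][:,:,::-1],None,fx=3,fy=3,interpolation=cv2.INTER_CUBIC))
E
```

```text
t 1.48 pos [0.4302 0.1431 0.1598] yaw 87.0 w 0.0498 F [0.5 0.4 1. ] -> units [-0.02 -0.01  2.47] turn -0.02
```

View pics/s1.png

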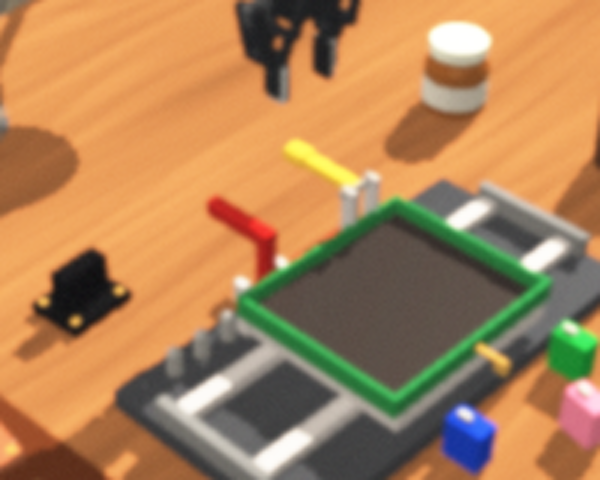

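The open fingers straddle the paddle from above (crop (300,150)). Next: descend, grip, and arc up.

Request:
drive_tool --pt "0 0 0.6 0" --pt "0 0 1.4 0" --pt "0 0 2.1 0" --pt "0 0 2.47 0" --pt "0 0 2.47 0" --pt "0 0 2.47 0" --pt "0 0 2.47 0" --pt "0 0 2.47 0"

```text
clock: 2.2
position: [0.4317, 0.1438, 0.0998]
ee_rot: [0.001, 0.025, 1.0, 0.0]
contact_force: [-0.0, -0.3, -0.0]
width: 0.0502
gripper_force: 0.0
```

Request:
drive_tool --pt "0 0 0 0" --pt "0 0 0 0" --pt "0 0 0 0" --pt "0 0 0 0" --pt "0 0 0 0" --pt "0 0 0 0" --pt "0 0 0 0" --pt "0 0 0 0" --grip 10 --newtons 30

```text
clock: 2.87
position: [0.431, 0.1432, 0.0987]
ee_rot: [0.0, 0.025, 1.0, -0.0]
contact_force: [0.1, -1.8, 1.3]
width: 0.0179
gripper_force: 29.2
```

Request:
drive_tool --pt "-0.01 0 -0.27 0" --pt "-0.05 0 -0.54 0" --pt "-0.12 0 -0.8 0" --pt "-0.21 0 -1.06 0" --pt "-0.33 0 -1.3 0" --pt "-0.48 0 -1.54 0" --pt "-0.64 0 -1.75 0" --pt "-0.82 0 -1.95 0"

```text
clock: 3.53
position: [0.4519, 0.1425, 0.1477]
ee_rot: [0.0, 0.025, 1.0, 0.0]
contact_force: [-0.9, 1.0, 1.0]
width: 0.0104
gripper_force: 0.0
```

Request:
drive_tool --pt "-0.1 0 -0.1 0" --pt "-0.21 0 -0.18 0" --pt "-0.32 0 -0.26 0" --pt "-0.32 0 -0.26 0" --pt "-0.32 0 -0.26 0" --pt "-0.32 0 -0.26 0" --pt "-0.32 0 -0.26 0" --pt "-0.32 0 -0.26 0"

```text
clock: 4.2
position: [0.4588, 0.1419, 0.1537]
ee_rot: [-0.0, 0.025, 1.0, 0.0]
contact_force: [-0.5, 0.4, -0.7]
width: 0.0093
gripper_force: 0.0
```

```bash
python3 - <<'E'
from h import *
p,d=eyes.get_image("scene"); cv2.imwrite("pics/s2.png",cv2.resize(p[110:270,230:430][:,:,::-1],None,fx=3,fy=3,interpolation=cv2.INTER_CUBIC))
W=cloud("scene",d)
for b in blobs(cols(p)["yellow"]):
    Q=W[b]; Q=Q[(Q[:,2]>0.05)&(Q[:,0]<.6)&(Q[:,1]>0)]
    if len(Q): print(len(Q),Q[np.argmin(Q[:,0])].round(3),Q[np.argmax(Q[:,0])].round(3),Q.mean(0).round(3))
E
```

```text
95 [0.44  0.134 0.151] [0.494 0.132 0.109] [0.467 0.138 0.126]
```

View pics/s2.png

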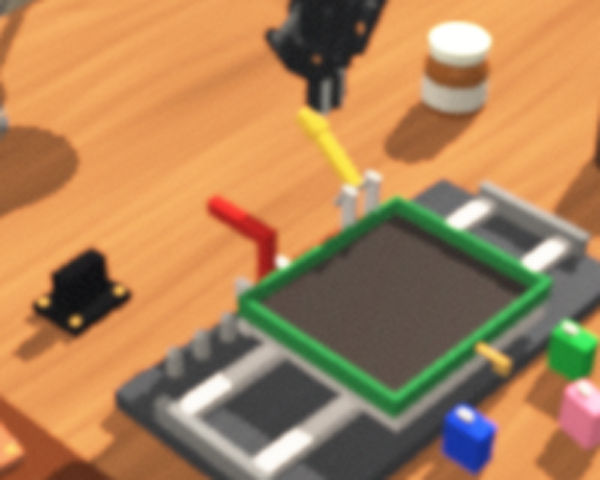

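The lever stopped at about 0.7 rad (crop (310,115)) and the fingers slipped off onto the lever arm. I'll come down on the robot side and push +x against the underside with closed fingers.

Request:
drive_tool --pt "0 0 -1.2 0" --pt "0.3 0 -2.2 0" --pt "1.5 0 -2.2 0" --pt "2.5 0 -2.0 0" --pt "2.6 0 -1 0" --pt "2.6 0 0.2 0" --pt "2.6 0 0.55 0" --pt "2.6 0 0.55 0" --grip 0

```text
clock: 4.92
position: [0.3922, 0.1448, 0.1382]
ee_rot: [-0.003, 0.025, 1.0, -0.001]
contact_force: [-0.6, 0.1, 0.0]
width: 0.0001
gripper_force: 0.0
```

Request:
drive_tool --pt "-0.3 0 0 0" --pt "-0.6 0 0 0" --pt "-0.9 0 0 0" --pt "-1.15 0 0 0" --pt "-1.4 0 0 0" --pt "-1.6 0 0 0" --pt "-1.6 0 0 0" --pt "-1.6 0 0 0"

```text
clock: 5.58
position: [0.4254, 0.1432, 0.1399]
ee_rot: [-0.01, 0.026, 1.0, -0.0]
contact_force: [-18.3, 1.7, 15.4]
width: -0.0002
gripper_force: 12.0
```

```bash
python3 - <<'E'
from h import *
p,d=eyes.get_image("scene"); cv2.imwrite("pics/s3.png",cv2.resize(p[110:270,230:430][:,:,::-1],None,fx=3,fy=3,interpolation=cv2.INTER_CUBIC))
W=cloud("scene",d)
for b in blobs(cols(p)["yellow"]):
    Q=W[b]; Q=Q[(Q[:,2]>0.05)&(Q[:,0]<.6)&(Q[:,1]>0)]
    if len(Q): print(len(Q),Q[np.argmin(Q[:,0])].round(3),Q[np.argmax(Q[:,0])].round(3),Q.mean(0).round(3))
units(.4345,.1425,.14)
E
```

```text
102 [0.438 0.132 0.148] [0.495 0.135 0.104] [0.466 0.137 0.127]
t 5.63 pos [0.4254 0.1433 0.1399] yaw 87.1 w 0.0002 F [-17.8   0.8  15. ] -> units [-0.36 -0.01 -0.01] turn 0
```

View pics/s3.png

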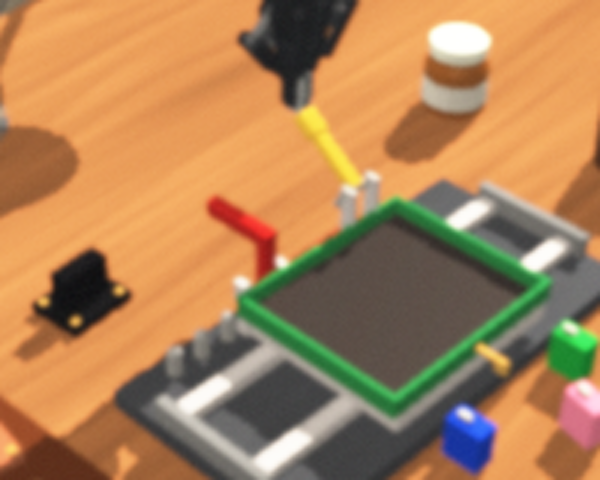

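Friction is jamming the push, because the force line runs through the hinge. I'll move up along the arc while pressing.

Request:
drive_tool --pt "0 0 -0.15 0" --pt "-0.05 0 -0.3 0" --pt "-0.15 0 -0.45 0" --pt "-0.25 0 -0.6 0" --pt "-0.38 0 -0.72 0" --pt "-0.5 0 -0.8 0" --pt "-0.6 0 -0.88 0" --pt "-0.6 0 -0.88 0"

```text
clock: 6.3
position: [0.4511, 0.1425, 0.1627]
ee_rot: [0.001, 0.025, 1.0, 0.0]
contact_force: [-0.1, -0.6, -0.8]
width: 0.0002
gripper_force: 0.0
```

```bash
cat > lev.py <<'E'
from h import *
p,d=eyes.get_image("scene")
W=cloud("scene",d)
for b in blobs(cols(p)["yellow"]):
    Q=W[b]; Q=Q[(Q[:,2]>0.05)&(Q[:,0]<.6)&(Q[:,1]>-.1)]
    if len(Q):
        P=(Q-Q.mean(0))[:,[0,2]]; V=np.linalg.svd(P,full_matrices=False)[2][0]
        print(len(Q),Q[np.argmin(Q[:,0])].round(3),Q[np.argmax(Q[:,0])].round(3),Q.mean(0).round(3),"slope rad",np.arctan(-V[1]/V[0]).round(2))
units(.4345,.1425,.14)
E
python3 lev.py
```

```text
23 [0.446 0.142 0.156] [0.459 0.138 0.151] [0.454 0.139 0.152] slope rad 0.84
42 [0.465 0.14  0.138] [0.498 0.131 0.108] [0.481 0.137 0.122] slope rad 0.81
t 6.35 pos [0.4503 0.1424 0.1624] yaw 87.1 w -0.0002 F [-0.1 -1.1  0.8] -> units [ 0.63 -0.03  0.9 ] turn 0
```

Request:
drive_tool --pt "0.3 0 -0.5 0" --pt "0.8 0 -0.9 0" --pt "1.8 0 -1 0" --pt "2.6 0 -1 0" --pt "2.6 0 -1 0" --pt "2.6 0 -1 0" --pt "2.6 0 -1 0" --pt "2.6 0 -1 0"

```text
clock: 7.02
position: [0.3854, 0.1457, 0.1872]
ee_rot: [0.001, 0.025, 1.0, 0.0]
contact_force: [-0.1, 0.3, -0.6]
width: -0.0003
gripper_force: 0.0
```

```bash
python3 lev.py; python3 - <<'E'
from h import *
p,d=eyes.get_image("top");W=cloud("top",d)
for b in blobs(cols(p)["yellow"]):
    Q=W[b]; Q=Q[(Q[:,2]>0.05)&(Q[:,0]<.6)&(Q[:,1]>-.1)]
    if len(Q):
        P=(Q-Q.mean(0))[:,[0,2]]; V=np.linalg.svd(P,full_matrices=False)[2][0]
        print(len(Q),Q[np.argmin(Q[:,0])].round(3),Q[np.argmax(Q[:,0])].round(3),Q.mean(0).round(3),"slope rad",np.arctan(-V[1]/V[0]).round(2))
E
```

```text
26 [0.447 0.133 0.158] [0.46  0.138 0.146] [0.454 0.138 0.153] slope rad 0.81
41 [0.464 0.137 0.136] [0.497 0.136 0.105] [0.481 0.137 0.121] slope rad 0.79
t 7.07 pos [0.3853 0.1457 0.1871] yaw 87.1 w -0.0 F [-0.6 -0.   0. ] -> units [-1.97 -0.03  1.88] turn 0
```

Request:
drive_tool --pt "0 -1.2 0 0" --pt "-0.4 -2.6 0 0" --pt "-1.6 -4 0 0" --pt "-2.7 -4.42 0 0" --pt "-2.98 -4.42 0.6 0" --pt "-2.98 -4.42 1.2 0" --pt "-2.98 -4.42 1.2 0" --pt "-2.98 -4.42 1.2 0" --grip 40 --newtons 60

```text
clock: 7.78
position: [0.4527, 0.0314, 0.1563]
ee_rot: [-0.001, 0.025, 1.0, 0.0]
contact_force: [0.4, 0.6, -0.2]
width: 0.0399
gripper_force: 0.0
```

```bash
python3 - <<'E'
from h import *
x,y=loc(-.134,-.054); print(x,y); units(x,y,.103,87.1)
E
```

```text
0.4540395873731765 0.031548608682333536
t 7.78 pos [0.4527 0.0314 0.1563] yaw 87.1 w 0.0399 F [ 0.4  0.6 -0.2] -> units [-0.06  0.01  2.13] turn -0.0
```

Request:
drive_tool --pt "0 0 0.7 0" --pt "-0.06 0 1.4 0" --pt "-0.06 0 2 0" --pt "-0.06 0 2.13 0" --pt "-0.06 0 2.13 0" --pt "-0.06 0 2.13 0" --pt "-0.06 0 2.13 0" --pt "-0.06 0 2.13 0"

```text
clock: 8.45
position: [0.4555, 0.0315, 0.105]
ee_rot: [0.001, 0.025, 1.0, -0.0]
contact_force: [-0.0, -0.5, 0.2]
width: 0.0402
gripper_force: 0.0
```

Request:
drive_tool --pt "0 0 0 0" --pt "0 0 0 0" --pt "0 0 0 0" --pt "0 0 0 0" --pt "0 0 0 0" --pt "0 0 0 0" --pt "0 0 0 0" --pt "0 0 0 0" --grip 5 --newtons 60

```text
clock: 9.12
position: [0.4549, 0.0315, 0.1045]
ee_rot: [0.0, 0.025, 1.0, 0.0]
contact_force: [-1.8, -0.4, 6.3]
width: 0.0096
gripper_force: 58.8
```

Request:
drive_tool --pt "0 0 -0.1 0" --pt "0 0 -0.2 0" --pt "0 0 -0.35 0" --pt "0 0 -0.5 0" --pt "0 0 -0.65 0" --pt "0 0 -0.8 0" --pt "0 0 -0.92 0" --pt "0 0 -0.92 0"

```text
clock: 9.78
position: [0.4549, 0.0315, 0.1273]
ee_rot: [0.0, 0.025, 1.0, 0.0]
contact_force: [3.9, 0.4, -7.4]
width: 0.0095
gripper_force: 58.5
```

Request:
drive_tool --pt "0 0.2 -0.03 0" --pt "0 0.5 -0.03 0" --pt "0 0.9 -0.03 0" --pt "0 1.3 -0.03 0" --pt "0 1.7 -0.03 0" --pt "0 2.1 -0.03 0" --pt "0 2.4 -0.03 0" --pt "0 2.5 -0.03 0"

```text
clock: 10.45
position: [0.4581, 0.0958, 0.1276]
ee_rot: [0.0, 0.024, 1.0, 0.001]
contact_force: [4.7, -1.6, -8.3]
width: 0.0102
gripper_force: 46.7
```

```bash
python3 m.py t2|grep -v "top\|slab"; python3 - <<'E'
from h import *
x,y=loc(-.134,-.054+.09); units(x,y,.103,87.1)
E
```

```text
green 104 px 286.0 132.3 zdepth 0.039 rect [714.4 159.9  37.9  22.9   1.3]
green 394 px 284.0 161.9 zdepth 0.07 rect [594.7 144.3 200.2 167.5  87.1]
blue 88 px 334.5 135.4 zdepth 0.04 rect [7.072e+02 2.160e+01 3.750e+01 1.990e+01 7.000e-01]
t 10.5 pos [0.458  0.0957 0.1276] yaw 87.2 w 0.0094 F [ 5.1  1.  -7.9] -> units [0.03 1.03 0.99] turn 0.02
```

Request:
drive_tool --pt "0 0.2 0 0" --pt "0 0.5 0 0" --pt "0 0.8 0 0" --pt "0 0.95 0 0" --pt "0 1.02 0 0" --pt "0 1.02 0 0" --pt "0 1.02 0 0" --pt "0 1.02 0 0"

```text
clock: 11.17
position: [0.4593, 0.1195, 0.1277]
ee_rot: [0.0, 0.025, 1.0, 0.0]
contact_force: [4.8, -0.5, -8.2]
width: 0.009
gripper_force: 58.6
```

```bash
python3 m.py t3|grep "green"; python3 - <<'E'
from h import *
x,y=loc(-.134,-.054+.09); units(x,y,.103,87.1)
E
```

```text
green 90 px 286.4 131.7 zdepth 0.04 rect [714.4 159.9  37.9  22.9   1.3]
green 422 px 277.0 162.4 zdepth 0.07 rect [596.  168.2 200.5 167.3  87. ]
t 11.22 pos [0.4593 0.1195 0.1277] yaw 87.1 w 0.0091 F [ 3.5  0.9 -7.6] -> units [0.03 0.08 0.99] turn 0.0
```

Request:
drive_tool --pt "0 0.05 0 0" --pt "0 0.05 0.2 0" --pt "0 0.05 0.4 0" --pt "0 0.05 0.6 0" --pt "0 0.05 0.8 0" --pt "0 0.05 0.9 0" --pt "0 0.05 0.9 0" --pt "0 0.05 0.9 0"

```text
clock: 11.88
position: [0.4593, 0.1206, 0.105]
ee_rot: [0.0, 0.025, 1.0, 0.0]
contact_force: [5.1, 0.0, -4.9]
width: 0.0092
gripper_force: 59.7
```

Request:
drive_tool --pt "0 0 0 0" --pt "0 0 0 0" --pt "0 0 0 0" --pt "0 0 0 0" --pt "0 0 0 0" --pt "0 0 0 0" --pt "0 0 0 0" --pt "0 0 0 0" --grip 45

```text
clock: 12.55
position: [0.459, 0.1207, 0.1052]
ee_rot: [-0.0, 0.025, 1.0, 0.0]
contact_force: [-0.4, 0.1, 0.0]
width: 0.0446
gripper_force: 0.0
```

Request:
drive_tool --pt "0 0 -0.8 0" --pt "0 0 -2 0" --pt "0 0 -3.4 0" --pt "0 -1.2 -4.2 0" --pt "0 -2.6 -4.2 0" --pt "0 -4 -4.2 0" --pt "0 -5.4 -4.2 0" --pt "0 -6.4 -4.2 0"

```text
clock: 13.22
position: [0.4507, -0.0415, 0.2104]
ee_rot: [0.0, 0.025, 1.0, -0.001]
contact_force: [0.6, -0.2, 0.7]
width: 0.0452
gripper_force: 0.0
```

```bash
python3 m.py t4; python3 lev.py
```

```text
red 64 px 277.4 207.0 zdepth 0.057 rect [499.3 174.   63.9   8.2  87.5]
red 150 px 296.0 218.2 zdepth 0.108 rect [468.3 117.7  68.6  21.2   1.2]
green 92 px 286.4 131.8 zdepth 0.04 rect [714.4 159.9  37.9  22.9   1.3]
green 481 px 277.0 167.5 zdepth 0.07 rect [595.7 169.1 200.5 168.   87. ]
blue 87 px 334.5 135.4 zdepth 0.04 rect [7.072e+02 2.160e+01 3.750e+01 1.990e+01 7.000e-01]
top 121 [ 0.582 -0.125  0.043] rect [ 5.756e+02 -1.262e+02  1.119e+02  1.120e+01  3.000e-01]
top 153 [ 0.545 -0.249  0.051] rect [ 545.2 -248.    49.1   24.9   12.5]
top 139 [ 0.543 -0.35   0.051] rect [ 543.2 -349.1   48.9   22.2  -17.2]
top 163 [ 0.424 -0.232  0.051] rect [ 423.6 -232.    51.6   24.1   -9.4]
top 153 [ 0.256 -0.224  0.047] rect [ 257.1 -223.4   50.6   22.9    5.3]
slab 896 rect [ 717.8 -277.6  262.8   57.2   86.6]
slab 221 rect [ 5.956e+02 -1.296e+02  1.592e+02  1.450e+01  2.000e-01]
slab 471 rect [ 547.1 -249.2   73.1   57.5   12.2]
slab 456 rect [ 541.4 -349.2   75.6   56.7  -16.4]
slab 329 rect [ 421.9 -241.7   71.4   41.3   -8.1]
slab 428 rect [ 255.7 -224.3   69.4   57.1    6. ]
t 13.32 pos [ 0.451  -0.0424  0.2102] yaw 86.9 w 0.0451 F [-0.   1.3  0.4] -> units [1.07 7.35 2.79] turn 0
```

Carriage latched at c = 0.09, with the pointer about 3 mm from the middle of the green flag. Now the dies, starting with the one at (0.4236, -0.2322).

```bash
cat >> h.py <<'E'
TG=np.array([.5957,.1691])
E
python3 - <<'E'
from h import *
units(.4236,-.2322,.12,80)
E
```

```text
t 13.32 pos [ 0.451  -0.0424  0.2102] yaw 86.9 w 0.0451 F [-0.   1.3  0.4] -> units [ 0.68 -7.63  3.62] turn 1.14
```

Request:
drive_tool --pt "0.1 -1 0.2 0.2" --pt "0.2 -2.2 0.6 0.4" --pt "0.3 -3.6 1 0.6" --pt "0.5 -5 1.6 0.8" --pt "0.6 -6.4 2.2 1" --pt "0.68 -7.3 2.8 1.14" --pt "0.68 -7.63 3.2 1.14" --pt "0.68 -7.63 3.2 1.14"

```text
clock: 13.98
position: [0.4235, -0.2289, 0.128]
ee_rot: [-0.002, 0.086, 0.996, 0.001]
contact_force: [-0.6, -0.0, -0.1]
width: 0.0449
gripper_force: 0.0
```

```bash
python3 - <<'E'
from h import *
units(.4236,-.2322,.043,80)
E
```

```text
t 13.98 pos [ 0.4235 -0.2289  0.128 ] yaw 80.2 w 0.0449 F [-0.6 -0.  -0.1] -> units [-0.04 -0.14  3.4 ] turn 0.03
```

Request:
drive_tool --pt "0 -0.1 0.6 0" --pt "0 -0.1 1.4 0" --pt "0 -0.1 2.2 0" --pt "0 -0.1 2.9 0" --pt "0 -0.1 3.3 0" --pt "0 -0.1 3.4 0" --pt "0 -0.1 3.4 0" --pt "0 -0.1 3.4 0"

```text
clock: 14.65
position: [0.4249, -0.2306, 0.0459]
ee_rot: [0.001, 0.084, 0.996, -0.0]
contact_force: [1.2, -0.6, 0.6]
width: 0.0448
gripper_force: 0.0
```

Request:
drive_tool --pt "0 0 0 0" --pt "0 0 0 0" --pt "0 0 0 0" --pt "0 0 0 0" --pt "0 0 0 0" --pt "0 0 0 0" --pt "0 0 0 0" --pt "0 0 0 0" --grip 10 --newtons 60

```text
clock: 15.32
position: [0.4254, -0.2328, 0.0465]
ee_rot: [0.002, 0.085, 0.996, -0.001]
contact_force: [-0.0, -2.4, 6.5]
width: 0.0195
gripper_force: 58.6
```

Request:
drive_tool --pt "0 0 -0.4 0" --pt "0 0 -1 0" --pt "0 0 -2 0" --pt "0 0 -3 0" --pt "0 0 -4 0" --pt "0 0 -4.8 0" --pt "0 0 -5.2 0" --pt "0 0 -5.2 0"

```text
clock: 15.98
position: [0.4249, -0.2316, 0.1768]
ee_rot: [0.002, 0.085, 0.996, -0.001]
contact_force: [0.8, -1.3, -4.8]
width: 0.0193
gripper_force: 59.2
```

```bash
python3 - <<'E'
from h import *
x,y=loc(.04,.048,TG); units(x,y,.17,87)
E
```

```text
t 15.98 pos [ 0.4249 -0.2316  0.1768] yaw 80.3 w 0.0193 F [ 0.8 -1.3 -4.8] -> units [-5.38 19.05  0.27] turn -1.12
```

Request:
drive_tool --pt "-0.2 0.7 0 0" --pt "-0.5 1.9 0 0" --pt "-0.9 3.2 0 0" --pt "-1.3 4.5 0 0" --pt "-1.7 5.8 0 0" --pt "-2.0 7.1 0 0" --pt "-2.4 8.4 0 0" --pt "-2.7 9.6 0 0"

```text
clock: 16.65
position: [0.5304, -0.0039, 0.1728]
ee_rot: [-0.002, 0.085, 0.996, 0.001]
contact_force: [0.7, -0.8, -4.4]
width: 0.0196
gripper_force: 59.4
```

Request:
drive_tool --pt "-0.3 1.2 0 0" --pt "-0.7 2.5 0 -0.2" --pt "-1.1 3.8 0 -0.4" --pt "-1.4 5.1 0 -0.6" --pt "-1.8 6.4 0 -0.8" --pt "-2.2 7.7 0 -1" --pt "-2.5 8.8 0 -1.12" --pt "-2.65 9.4 0 -1.12"

```text
clock: 17.32
position: [0.6361, 0.2179, 0.1718]
ee_rot: [-0.002, 0.025, 1.0, 0.001]
contact_force: [0.2, 0.3, -3.8]
width: 0.0193
gripper_force: 59.4
```

Request:
drive_tool --pt "0 0 0 0" --pt "0 0 0 0" --pt "0 0 0 0" --pt "0 0 0 0" --pt "0 0 0 0" --pt "0 0 0 0" --pt "0 0 0 0" --pt "0 0 0 0"

```text
clock: 17.98
position: [0.6361, 0.2138, 0.1754]
ee_rot: [0.0, 0.027, 1.0, 0.0]
contact_force: [-0.7, 0.2, -4.7]
width: 0.0191
gripper_force: 59.4
```

```bash
python3 - <<'E'
from h import *
x,y=loc(.04,.048,TG); units(x,y,.099,87)
p,d=eyes.get_image("top"); cv2.imwrite("pics/t5.png",cv2.resize(p[110:250,220:500][:,:,::-1],None,fx=2,fy=2))
E
```

```text
t 17.98 pos [0.6361 0.2138 0.1754] yaw 87.0 w 0.0191 F [-0.7  0.2 -4.7] -> units [-0.07  0.05  3.06] turn -0.01
```

View pics/t5.png

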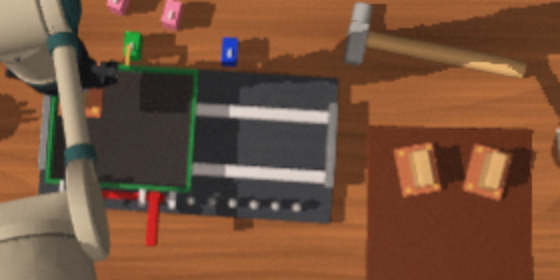

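The held die is over the far-left corner of the tray (picture (88,105)), clear of the walls. Two dies remain on the mat, unmoved. Lower and release.

Request:
drive_tool --pt "0 0.05 0.6 0" --pt "-0.07 0.05 1.4 0" --pt "-0.07 0.05 2.1 0" --pt "-0.07 0.05 2.6 0" --pt "-0.07 0.05 2.9 0" --pt "-0.07 0.05 3.06 0" --pt "-0.07 0.05 3.06 0" --pt "-0.07 0.05 3.06 0"

```text
clock: 18.7
position: [0.6387, 0.2156, 0.0994]
ee_rot: [0.001, 0.026, 1.0, 0.0]
contact_force: [1.6, 0.1, -4.7]
width: 0.0193
gripper_force: 59.4
```

Request:
drive_tool --pt "0 0 0 0" --pt "0 0 0 0" --pt "0 0 0 0" --pt "0 0 0 0" --pt "0 0 0 0" --pt "0 0 0 0" --pt "0 0 0 0" --pt "0 0 0 0" --grip 45

```text
clock: 19.37
position: [0.638, 0.2155, 0.0987]
ee_rot: [0.0, 0.026, 1.0, 0.0]
contact_force: [-0.4, 0.7, -1.0]
width: 0.0448
gripper_force: 0.0
```

Request:
drive_tool --pt "0 0 -0.7 0" --pt "0 0 -1.8 0" --pt "0 -0.3 -3 0" --pt "0.1 -1.2 -3.6 0" --pt "0.2 -2.5 -3.8 0" --pt "0.3 -3.8 -3.8 0" --pt "0.4 -5.1 -3.8 0" --pt "0.5 -6.4 -3.8 0"

```text
clock: 20.03
position: [0.6167, 0.0551, 0.194]
ee_rot: [0.0, 0.026, 1.0, 0.0]
contact_force: [-0.1, -0.3, -0.3]
width: 0.0447
gripper_force: 0.0
```

```bash
cat > d.py <<'E'
from h import *
def dies(reg):
    p,d=eyes.get_image("top"); W=cloud("top",d); X,Y,z=W[...,0],W[...,1],W[...,2]
    lo,hi,zt,R=(.04,.064,.052,(X>.3)&(X<.66)&(Y<-.14)&(Y>-.46)) if reg=="mat" else (.09,.112,.103,(X>.51)&(X<.69))
    if reg!="mat": # inside the tray at T
        T=np.array(reg); P=W[...,:2]-T; R=(abs(P@RX)<.08)&(abs(P@RY)<.095)
    for b in blobs(R&(z>lo)&(z<hi),30):
        v,u=np.nonzero(b);P=ray("top",np.c_[u,v],zt)[:,:2]; w,V=np.linalg.eigh(np.cov(P.T)); a=np.degrees(np.arctan2(V[1,1],V[0,1]))
        c=P.mean(0); e="" if reg=="mat" else ("local",np.round([(c-T)@RX*1000,(c-T)@RY*1000],1).tolist())
        print(reg,b.sum(),c.round(4),"yaw",((a+90)%180-90).round(1),np.sqrt(12*w).round(3),"z",np.median(W[b][:,2]).round(4),*e)
dies("mat"); dies(TG.tolist())
E
python3 d.py; python3 - <<'E'
from h import *
units(.545,-.2485,.14,101)
E
```

```text
mat 151 [ 0.5448 -0.2486] yaw 10.9 [0.024 0.048] z 0.052
mat 139 [ 0.5435 -0.3491] yaw -17.7 [0.022 0.049] z 0.0515
[0.5957, 0.1691] 172 [0.6348 0.2139] yaw -2.1 [0.024 0.053] z 0.1028 local [36.8, 46.7]
t 20.13 pos [0.6164 0.0517 0.1938] yaw 86.7 w 0.0449 F [0.2 0.2 0.4] -> units [  2.17 -12.14   2.19] turn -2.38
```

Request:
drive_tool --pt "0.1 -0.7 0 0" --pt "0.3 -1.8 0 0" --pt "0.5 -3 0 0" --pt "0.8 -4.3 0 0" --pt "1 -5.6 0 0" --pt "1.2 -6.9 0 0" --pt "1.5 -8.2 0 0" --pt "1.7 -9.4 0 0"

```text
clock: 20.8
position: [0.5618, -0.1772, 0.1936]
ee_rot: [-0.0, 0.026, 1.0, 0.0]
contact_force: [1.0, -0.2, 0.2]
width: 0.0449
gripper_force: 0.0
```

Request:
drive_tool --pt "0.2 -0.9 0.4 -0.4" --pt "0.4 -1.8 0.8 -0.9" --pt "0.47 -2.5 1.2 -1.4" --pt "0.47 -2.74 1.6 -1.9" --pt "0.47 -2.74 2 -2.38" --pt "0.47 -2.74 2.19 -2.38" --pt "0.47 -2.74 2.19 -2.38" --pt "0.47 -2.74 2.19 -2.38"

```text
clock: 21.47
position: [0.5473, -0.2433, 0.1388]
ee_rot: [-0.0, -0.098, 0.995, 0.0]
contact_force: [0.8, 0.0, 0.2]
width: 0.0453
gripper_force: 0.0
```

```bash
python3 - <<'E'
from h import *
units(.5448,-.2486,.048,101)
E
```

```text
t 21.47 pos [ 0.5473 -0.2433  0.1388] yaw 101.3 w 0.0453 F [0.8 0.  0.2] -> units [ 0.14 -0.19  3.63] turn 0.04
```

Request:
drive_tool --pt "0.1 -0.15 0.6 0" --pt "0.12 -0.18 1.4 0" --pt "0.12 -0.18 2.3 0" --pt "0.12 -0.18 3 0" --pt "0.12 -0.18 3.5 0" --pt "0.12 -0.18 3.63 0" --pt "0.12 -0.18 3.63 0" --pt "0.12 -0.18 3.63 0"

```text
clock: 22.13
position: [0.5459, -0.249, 0.0491]
ee_rot: [0.001, -0.098, 0.995, -0.0]
contact_force: [0.1, -0.1, -0.3]
width: 0.045
gripper_force: 0.0
```

Request:
drive_tool --pt "0 0 0 0" --pt "0 0 0 0" --pt "0 0 0 0" --pt "0 0 0 0" --pt "0 0 0 0" --pt "0 0 0 0" --pt "0 0 0 0" --pt "0 0 0 0" --grip 10 --newtons 60

```text
clock: 22.8
position: [0.5464, -0.2494, 0.0501]
ee_rot: [0.002, -0.098, 0.995, -0.001]
contact_force: [0.4, -0.1, 6.0]
width: 0.0097
gripper_force: 2.7
```

Request:
drive_tool --pt "0 0 -0.4 0" --pt "0 0 -1 0" --pt "0 0 -2 0" --pt "0 0 -3 0" --pt "0 0 -4 0" --pt "0 0 -4.8 0" --pt "0 0 -5 0" --pt "0 0 -5 0"

```text
clock: 23.47
position: [0.5459, -0.2495, 0.1756]
ee_rot: [0.002, -0.098, 0.995, -0.001]
contact_force: [1.2, -0.9, -0.5]
width: 0.0099
gripper_force: 0.0
```

```bash
python3 - <<'E'
from h import *
x,y=loc(.04,-.048,TG); units(x,y,.175,87)
E
```

```text
t 23.47 pos [ 0.5459 -0.2495  0.1756] yaw 101.3 w 0.0099 F [ 1.2 -0.9 -0.5] -> units [-6.31 13.78  0.  ] turn 2.38
```

```bash
python3 d.py;  python3 - <<'E'
from h import *
p,d=eyes.get_image("scene"); cv2.imwrite("pics/s6.png",cv2.resize(p[120:360,120:440][:,:,::-1],None,fx=2,fy=2,interpolation=cv2.INTER_CUBIC))
E
```

```text
mat 55 [ 0.53   -0.2517] yaw -84.0 [0.018 0.024] z 0.0513
[0.5957, 0.1691] 168 [0.6349 0.2142] yaw -2.2 [0.023 0.054] z 0.1029 local [36.8, 47.0]
```

View pics/s6.png

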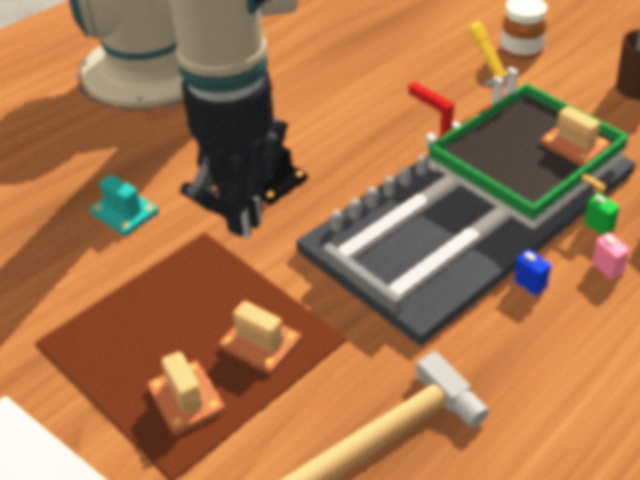

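The second die was missed, and the arm hides it in the top view. In the scene view both dies still stand on the mat. I'll clear the view and re-measure.

Request:
drive_tool --pt "0 0.8 0 0" --pt "0 2 0 0" --pt "0 3.3 0 0" --pt "0 4.6 0 0" --pt "0 5.6 0 0" --pt "0 6.2 0 0" --pt "0 6.2 0 0" --pt "0 6.2 0 0" --grip 45

```text
clock: 24.28
position: [0.5144, -0.0967, 0.1724]
ee_rot: [-0.001, -0.099, 0.995, -0.0]
contact_force: [0.2, -0.2, 0.2]
width: 0.0447
gripper_force: 0.0
```

```bash
python3 d.py
```

```text
mat 138 [ 0.5431 -0.3492] yaw -18.0 [0.022 0.049] z 0.0519
[0.5957, 0.1691] 172 [0.6347 0.2138] yaw -1.7 [0.024 0.054] z 0.1025 local [36.7, 46.7]
```

```bash
cat > ds.py <<'E'
from h import *
p,d=eyes.get_image("scene"); W=cloud("scene",d); X,Y,z=W[...,0],W[...,1],W[...,2]
for b in blobs((X>.3)&(X<.68)&(Y<-.13)&(Y>-.46)&(z>.046)&(z<.06),30):
    v,u=np.nonzero(b);P=ray("scene",np.c_[u,v],.052)[:,:2]; w,V=np.linalg.eigh(np.cov(P.T)); a=np.degrees(np.arctan2(V[1,1],V[0,1]))
    print("scene",b.sum(),P.mean(0).round(4),"yaw",((a+90)%180-90).round(1),np.sqrt(12*w).round(3))
E
python3 ds.py; python3 - <<'E'
from h import *
p,d=eyes.get_image("top"); cv2.imwrite("pics/t7.png",cv2.resize(p[110:270,220:500][:,:,::-1],None,fx=2,fy=2))
E
```

```text
scene 237 [ 0.5457 -0.2537] yaw 9.8 [0.025 0.054]
scene 252 [ 0.5449 -0.3544] yaw -15.1 [0.022 0.055]
```

View pics/t7.png

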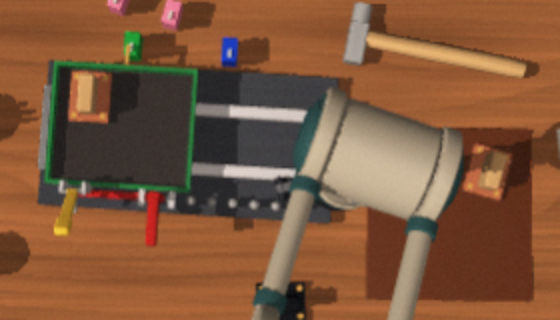

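The scene camera shows die A unmoved at about (0.5445, -0.2485). The top view is blocked by the arm's elbow. I'll retry with a deeper grip.

Request:
drive_tool --pt "0 -0.8 0 0" --pt "0 -2 0 0" --pt "0 -3.3 0 0" --pt "0 -4.6 0.4 0" --pt "0 -5.6 0.9 0" --pt "0 -6.15 1.4 0" --pt "0 -6.15 1.4 0" --pt "0 -6.15 1.4 0"

```text
clock: 25.15
position: [0.5437, -0.2478, 0.1366]
ee_rot: [-0.001, -0.097, 0.995, 0.001]
contact_force: [-0.1, 0.8, -0.5]
width: 0.0454
gripper_force: 0.0
```

```bash
python3 ds.py; python3 - <<'E'
from h import *
units(.5445,-.2487,.042,100.5)
p,d=eyes.get_image("scene"); cv2.imwrite("pics/s8.png",cv2.resize(p[180:340,170:370][:,:,::-1],None,fx=3,fy=3,interpolation=cv2.INTER_CUBIC))
E
```

```text
scene 235 [ 0.5456 -0.2536] yaw 9.3 [0.025 0.054]
scene 253 [ 0.5451 -0.3544] yaw -14.8 [0.022 0.055]
t 25.2 pos [ 0.5441 -0.2471  0.1374] yaw 101.2 w 0.045 F [0.4 0.2 0.2] -> units [-0.01 -0.08  3.82] turn 0.12
```

View pics/s8.png

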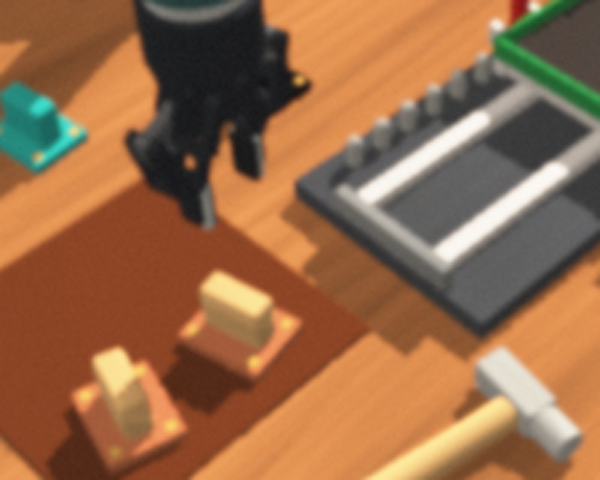

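The open fingers straddle die A's grip (crop (237,310)) and are aligned with it. Descend and close.

Request:
drive_tool --pt "0 -0.08 0.6 0.1" --pt "0 -0.08 1.4 0.1" --pt "0 -0.08 2.3 0.1" --pt "0 -0.08 3 0.1" --pt "0 -0.08 3.5 0.1" --pt "0 -0.08 3.8 0.1" --pt "0 -0.08 3.8 0.1" --pt "0 -0.08 3.8 0.1"

```text
clock: 25.92
position: [0.5455, -0.2489, 0.0438]
ee_rot: [0.0, -0.094, 0.996, -0.0]
contact_force: [0.1, -0.5, -0.1]
width: 0.0448
gripper_force: 0.0
```

Request:
drive_tool --pt "0 0 0 0" --pt "0 0 0 0" --pt "0 0 0 0" --pt "0 0 0 0" --pt "0 0 0 0" --pt "0 0 0 0" --pt "0 0 0 0" --pt "0 0 0 0" --grip 10 --newtons 60

```text
clock: 26.58
position: [0.5462, -0.2505, 0.0446]
ee_rot: [0.001, -0.093, 0.996, -0.001]
contact_force: [-0.3, -1.8, 6.7]
width: 0.0197
gripper_force: 58.9
```

```bash
python3 - <<'E'
from h import *
x,y=loc(.04,-.048,TG); units(x,y,.175,87)
p,d=eyes.get_image("scene"); cv2.imwrite("pics/s9.png",cv2.resize(p[180:340,170:370][:,:,::-1],None,fx=3,fy=3,interpolation=cv2.INTER_CUBIC))
E
```

```text
t 26.58 pos [ 0.5462 -0.2505  0.0446] yaw 100.7 w 0.0197 F [-0.3 -1.8  6.7] -> units [-6.17 13.88 -5.23] turn 2.28
```

Request:
drive_tool --pt "0 0 -0.4 0" --pt "0 0 -1.2 0" --pt "0 0 -2.4 0" --pt "-0.1 0.3 -3.6 0" --pt "-0.5 1.2 -4.6 0" --pt "-1 2.3 -5.1 0" --pt "-1.5 3.4 -5.2 0" --pt "-2 4.6 -5.2 0"

```text
clock: 27.3
position: [0.5732, -0.1266, 0.1747]
ee_rot: [0.001, -0.092, 0.996, -0.0]
contact_force: [0.9, 0.1, -2.6]
width: 0.0195
gripper_force: 59.3
```

Request:
drive_tool --pt "-0.5 1.2 0 0.2" --pt "-1 2.4 0 0.5" --pt "-1.6 3.6 0 0.8" --pt "-2.2 4.8 0 1.1" --pt "-2.7 6 0 1.4" --pt "-3.3 7.2 0 1.8" --pt "-3.9 8.5 0 2.1" --pt "-4.17 9.25 0 2.28"

```text
clock: 27.97
position: [0.6323, 0.1233, 0.1725]
ee_rot: [-0.001, 0.026, 1.0, 0.001]
contact_force: [0.5, -0.9, -2.4]
width: 0.0196
gripper_force: 59.3
```

Request:
drive_tool --pt "0 0 0 0" --pt "0 0 0 0" --pt "0 0 0 0" --pt "0 0 0 0" --pt "0 0 0 0" --pt "0 0 0 0" --pt "0 0 0 0" --pt "0 0 0 0"

```text
clock: 28.63
position: [0.6325, 0.1186, 0.1732]
ee_rot: [0.0, 0.027, 1.0, 0.0]
contact_force: [0.5, -0.1, -3.6]
width: 0.0194
gripper_force: 59.4
```

```bash
python3 - <<'E'
from h import *
x,y=loc(.042,-.048,TG); units(x,y,.097,87)
E
```

```text
t 28.63 pos [0.6325 0.1186 0.1732] yaw 86.9 w 0.0194 F [ 0.5 -0.1 -3.6] -> units [-0.11  0.02  3.05] turn -0.01
```

Request:
drive_tool --pt "-0.05 0 0.6 0" --pt "-0.1 0 1.4 0" --pt "-0.1 0 2.1 0" --pt "-0.1 0 2.6 0" --pt "-0.1 0 2.9 0" --pt "-0.1 0 3.05 0" --pt "-0.1 0 3.05 0" --pt "-0.1 0 3.05 0"

```text
clock: 29.3
position: [0.6357, 0.1191, 0.0976]
ee_rot: [0.001, 0.026, 1.0, 0.0]
contact_force: [-0.3, 0.1, -2.9]
width: 0.0197
gripper_force: 59.4
```

Request:
drive_tool --pt "0 0 0 0" --pt "0 0 0 0" --pt "0 0 0 0" --pt "0 0 0 0" --pt "0 0 0 0" --pt "0 0 0 0" --pt "0 0 0 0" --pt "0 0 0 0" --grip 45

```text
clock: 29.97
position: [0.635, 0.1191, 0.0969]
ee_rot: [0.0, 0.026, 1.0, 0.0]
contact_force: [0.5, 0.0, 0.4]
width: 0.0447
gripper_force: 0.0
```

Request:
drive_tool --pt "0 0 -0.7 0" --pt "0 0 -1.8 0" --pt "0 -0.3 -3 0" --pt "0.1 -1.2 -3.6 0" --pt "0.2 -2.4 -3.8 0" --pt "0.3 -3.4 -3.8 0" --pt "0.4 -4 -3.8 0" --pt "0.4 -4 -3.8 0"

```text
clock: 30.63
position: [0.619, 0.0169, 0.1918]
ee_rot: [-0.0, 0.028, 1.0, -0.001]
contact_force: [-0.2, -0.2, -0.2]
width: 0.045
gripper_force: 0.0
```

```bash
python3 d.py; python3 ds.py; python3 - <<'E'
from h import *
units(.5433,-.3491,.14,72)
E
```

```text
mat 137 [ 0.5433 -0.3493] yaw -17.3 [0.022 0.05 ] z 0.0513
[0.5957, 0.1691] 173 [0.6347 0.2143] yaw -3.2 [0.024 0.053] z 0.103 local [36.6, 47.1]
[0.5957, 0.1691] 38 [0.6338 0.1264] yaw -4.5 [0.006 0.05 ] z 0.1046 local [40.2, -40.7]
scene 255 [ 0.5449 -0.3546] yaw -15.7 [0.023 0.054]
t 30.78 pos [0.6197 0.0205 0.1914] yaw 87.0 w 0.0453 F [0.9 1.1 0.1] -> units [  2.27 -14.93   2.04] turn 2.5
```

Request:
drive_tool --pt "0.1 -0.7 0 0" --pt "0.3 -1.8 0 0" --pt "0.5 -3.1 0 0" --pt "0.7 -4.4 0 0" --pt "0.9 -5.7 0 0" --pt "1.1 -7 0 0" --pt "1.3 -8.3 0 0" --pt "1.5 -9.6 0 0"

```text
clock: 31.45
position: [0.57, -0.2178, 0.1914]
ee_rot: [-0.0, 0.025, 1.0, 0.001]
contact_force: [1.2, -0.0, 0.3]
width: 0.0448
gripper_force: 0.0
```

Request:
drive_tool --pt "0.2 -1.3 0.2 0.4" --pt "0.4 -2.6 0.6 0.9" --pt "0.6 -3.9 1 1.4" --pt "0.77 -4.9 1.4 1.9" --pt "0.77 -5.33 1.8 2.5" --pt "0.77 -5.33 2.04 2.5" --pt "0.77 -5.33 2.04 2.5" --pt "0.77 -5.33 2.04 2.5"

```text
clock: 32.12
position: [0.5441, -0.3481, 0.1403]
ee_rot: [-0.001, 0.155, 0.988, 0.001]
contact_force: [-0.2, 0.4, 0.6]
width: 0.0452
gripper_force: 0.0
```

```bash
python3 ds.py; python3 - <<'E'
from h import *
dies=None
units(.5433,-.3495,.042,72.5)
p,d=eyes.get_image("top"); W=cloud("top",d); T=TG; z=W[...,2]; P=W[...,:2]-T
for b in blobs((abs(P@RX)<.08)&(abs(P@RY)<.095)&(z>.09)&(z<.112),20):
    v,u=np.nonzero(b);Q=ray("top",np.c_[u,v],.103)[:,:2].mean(0)-T; print(b.sum(),(Q@RX).round(4),(Q@RY).round(4),np.median(z[b]))
E
```

```text
scene 254 [ 0.545  -0.3545] yaw -15.2 [0.023 0.055]
t 32.17 pos [ 0.5444 -0.3483  0.141 ] yaw 72.2 w 0.0451 F [0.7 0.5 0. ] -> units [ 0.02 -0.06  3.96] turn -0.06
170 0.037 0.0471 0.10282810063244228
163 0.0391 -0.0493 0.10297171299251198
```

Two dies are seated well. Now pick the third.

Request:
drive_tool --pt "0 -0.06 0.6 0" --pt "0 -0.06 1.4 0" --pt "0 -0.06 2.3 0" --pt "0 -0.06 3 0" --pt "0 -0.06 3.6 0" --pt "0 -0.06 3.94 0" --pt "0 -0.06 3.94 0" --pt "0 -0.06 3.94 0"

```text
clock: 32.88
position: [0.5437, -0.351, 0.0429]
ee_rot: [0.0, 0.156, 0.988, -0.0]
contact_force: [-0.6, 0.2, -0.8]
width: 0.0447
gripper_force: 0.0
```

Request:
drive_tool --pt "0 0 0 0" --pt "0 0 0 0" --pt "0 0 0 0" --pt "0 0 0 0" --pt "0 0 0 0" --pt "0 0 0 0" --pt "0 0 0 0" --pt "0 0 0 0" --grip 10 --newtons 60

```text
clock: 33.55
position: [0.544, -0.3522, 0.044]
ee_rot: [0.001, 0.157, 0.988, -0.001]
contact_force: [-1.2, 0.7, 6.4]
width: 0.02
gripper_force: 58.6
```

Request:
drive_tool --pt "0 0 -0.4 0" --pt "0 0 -1 0" --pt "0 0 -2 0" --pt "0 0 -3 0" --pt "0 0 -4 0" --pt "0 0 -4.8 0" --pt "0 0 -5.2 0" --pt "0 0 -5.2 0"

```text
clock: 34.22
position: [0.544, -0.3522, 0.1749]
ee_rot: [0.002, 0.156, 0.988, -0.001]
contact_force: [0.3, -0.6, -3.8]
width: 0.0198
gripper_force: 58.8
```

```bash
python3 - <<'E'
from h import *
x,y=loc(-.040,-.048,TG); units(x,y,.175,87)
E
```

```text
t 34.22 pos [ 0.544  -0.3522  0.1749] yaw 72.0 w 0.0198 F [ 0.3 -0.6 -3.8] -> units [ 5.52 18.2  -0.05] turn -2.5
```

Request:
drive_tool --pt "0.2 0.6 0 0" --pt "0.5 1.7 0 0" --pt "0.9 2.9 0 0" --pt "1.3 4.2 0 0" --pt "1.7 5.5 0 0" --pt "2 6.8 0 0" --pt "2.4 8 0 0" --pt "2.8 9.2 0 0"

```text
clock: 34.88
position: [0.5456, -0.1081, 0.17]
ee_rot: [-0.002, 0.156, 0.988, 0.001]
contact_force: [0.5, 0.2, -4.1]
width: 0.02
gripper_force: 58.9
```

Request:
drive_tool --pt "0.4 1.2 0 -0.3" --pt "0.7 2.4 0 -0.6" --pt "1.1 3.6 0 -1" --pt "1.5 4.8 0 -1.4" --pt "1.8 6 0 -1.8" --pt "2.2 7.2 0 -2.1" --pt "2.6 8.4 0 -2.5" --pt "2.72 9 0 -2.5"

```text
clock: 35.55
position: [0.5494, 0.1282, 0.1701]
ee_rot: [-0.003, 0.024, 1.0, 0.001]
contact_force: [0.3, -0.4, -3.0]
width: 0.0196
gripper_force: 59.0
```

Request:
drive_tool --pt "0 0 0 0" --pt "0 0 0 0" --pt "0 0 0 0" --pt "0 0 0 0" --pt "0 0 0 0" --pt "0 0 0 0" --pt "0 0 0 0" --pt "0 0 0 0"

```text
clock: 36.22
position: [0.5525, 0.1234, 0.1724]
ee_rot: [0.0, 0.027, 1.0, 0.0]
contact_force: [-0.5, -0.2, -3.1]
width: 0.0196
gripper_force: 59.1
```

```bash
python3 - <<'E'
from h import *
x,y=loc(-.038,-.048,TG); units(x,y,.0965,87)
E
```

```text
t 36.22 pos [0.5525 0.1234 0.1724] yaw 86.9 w 0.0196 F [-0.5 -0.2 -3.1] -> units [-0.11 -0.01  3.04] turn -0.01
```

Request:
drive_tool --pt "-0.05 0 0.6 0" --pt "-0.1 0 1.4 0" --pt "-0.1 0 2.1 0" --pt "-0.1 0 2.6 0" --pt "-0.1 0 2.9 0" --pt "-0.1 0 3.04 0" --pt "-0.1 0 3.04 0" --pt "-0.1 0 3.04 0"

```text
clock: 36.88
position: [0.5556, 0.1238, 0.097]
ee_rot: [0.001, 0.026, 1.0, 0.0]
contact_force: [0.1, -0.5, -2.9]
width: 0.02
gripper_force: 59.1
```

Request:
drive_tool --pt "0 0 0 0" --pt "0 0 0 0" --pt "0 0 0 0" --pt "0 0 0 0" --pt "0 0 0 0" --pt "0 0 0 0" --pt "0 0 0 0" --pt "0 0 0 0" --grip 45

```text
clock: 37.55
position: [0.555, 0.1238, 0.0964]
ee_rot: [0.0, 0.026, 1.0, 0.0]
contact_force: [-0.4, 0.3, 0.3]
width: 0.0452
gripper_force: 0.0
```

Request:
drive_tool --pt "0 0 -0.7 0" --pt "0 0 -1.8 0" --pt "0 -0.3 -3 0" --pt "0.5 -1.2 -3.6 0" --pt "1.2 -2.4 -3.8 0" --pt "2 -3.6 -3.8 0" --pt "2.8 -4.8 -3.8 0" --pt "3 -5.4 -3.8 0"

```text
clock: 38.22
position: [0.4693, -0.0091, 0.1914]
ee_rot: [-0.001, 0.027, 1.0, -0.001]
contact_force: [-0.2, -0.4, -0.2]
width: 0.0449
gripper_force: 0.0
```

Request:
drive_tool --pt "0 0 0 0" --pt "0 0 0 0" --pt "0 0 0 0" --pt "0 0 0 0" --pt "0 0 0 0" --pt "0 0 0 0" --pt "0 0 0 0" --pt "0 0 0 0"

```text
clock: 38.88
position: [0.4732, -0.0067, 0.1912]
ee_rot: [-0.0, 0.026, 1.0, 0.0]
contact_force: [-0.5, -0.4, -0.1]
width: 0.0453
gripper_force: 0.0
```

```bash
python3 d.py; python3 m.py t10|grep "red\|green"; python3 lev.py; python3 - <<'E'
from h import *
x,y=loc(-.134,-.0535,TG); print(x,y); units(x,y,.16,87.1)
p,d=eyes.get_image("top"); cv2.imwrite("pics/t10.png",cv2.resize(p[110:270,220:500][:,:,::-1],None,fx=2,fy=2))
E
```

```text
[0.5957, 0.1691] 167 [0.6325 0.1176] yaw -2.5 [0.023 0.054] z 0.1027 local [39.4, -49.6]
[0.5957, 0.1691] 170 [0.6104 0.2085] yaw -3.6 [0.024 0.053] z 0.1031 local [12.7, 40.1]
[0.5957, 0.1691] 160 [0.5569 0.1233] yaw -1.0 [0.022 0.051] z 0.1034 local [-36.5, -47.7]
red 63 px 276.3 206.8 zdepth 0.057 rect [499.5 176.7  63.9   8.1  87.5]
red 153 px 295.9 218.0 zdepth 0.108 rect [468.3 117.7  68.6  21.2   1.2]
green 90 px 286.5 131.7 zdepth 0.039 rect [714.4 159.9  37.9  22.9   1.3]
green 410 px 273.8 160.8 zdepth 0.07 rect [596.6 169.6 200.6 166.4  87.1]
green 65 px 291.2 203.0 zdepth 0.07 rect [513.7 144.1 112.9   5.   87.5]
t 39.08 pos [ 0.473  -0.007   0.1913] yaw 87.0 w 0.0453 F [ 0.5 -0.4 -0.2] -> units [1.85 5.89 2.05] turn 0
0.45916488384321485 0.12244796836092564
t 39.08 pos [ 0.473  -0.007   0.1913] yaw 87.0 w 0.0453 F [ 0.5 -0.4 -0.2] -> units [0.82 5.14 1.25] turn -0.02
```

View pics/t10.png

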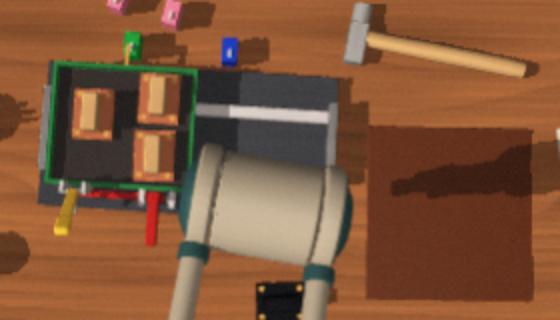

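All three dies lie flat in the tray, and the mat is empty. One die was knocked to local (13,40), still inside the limits. Now the bar again.

Request:
drive_tool --pt "0.2 0.8 0 0" --pt "0.4 2 0 0" --pt "0.6 3.3 0.3 0" --pt "0.8 4.5 0.7 0" --pt "0.82 5.07 1.1 0" --pt "0.82 5.07 1.25 0" --pt "0.82 5.07 1.25 0" --pt "0.82 5.07 1.25 0" --grip 40

```text
clock: 39.8
position: [0.4593, 0.12, 0.1601]
ee_rot: [-0.0, 0.026, 1.0, -0.0]
contact_force: [0.4, 0.1, 0.4]
width: 0.0399
gripper_force: 0.0
```

```bash
python3 - <<'E'
from h import *
units(.4591,.1206,.103,87.1)
E
```

```text
t 39.8 pos [0.4593 0.12   0.1601] yaw 87.0 w 0.0399 F [0.4 0.1 0.4] -> units [0.01 0.03 2.28] turn -0.02
```

Request:
drive_tool --pt "0 0 0.7 0" --pt "0 0.02 1.4 0" --pt "0 0.02 2 0" --pt "0 0.02 2.28 0" --pt "0 0.02 2.28 0" --pt "0 0.02 2.28 0" --pt "0 0.02 2.28 0" --pt "0 0.02 2.28 0"

```text
clock: 40.47
position: [0.4601, 0.1209, 0.1041]
ee_rot: [0.001, 0.026, 1.0, 0.0]
contact_force: [0.7, 0.3, 1.1]
width: 0.0403
gripper_force: 0.0
```

Request:
drive_tool --pt "0 0 0 0" --pt "0 0 0 0" --pt "0 0 0 0" --pt "0 0 0 0" --pt "0 0 0 0" --pt "0 0 0 0" --pt "0 0 0 0" --pt "0 0 0 0" --grip 5 --newtons 60

```text
clock: 41.13
position: [0.4596, 0.1211, 0.1038]
ee_rot: [0.001, 0.026, 1.0, 0.0]
contact_force: [-0.9, -0.3, 5.7]
width: 0.0105
gripper_force: 58.8
```

Request:
drive_tool --pt "0 0 -0.1 0" --pt "0 0 -0.2 0" --pt "0 0 -0.35 0" --pt "0 0 -0.5 0" --pt "0 0 -0.65 0" --pt "0 0 -0.8 0" --pt "0 0 -0.95 0" --pt "0 0 -0.95 0"

```text
clock: 41.8
position: [0.4595, 0.1211, 0.1275]
ee_rot: [0.0, 0.026, 1.0, 0.0]
contact_force: [3.2, 0.0, -7.2]
width: 0.0102
gripper_force: 58.5
```

Request:
drive_tool --pt "0 -0.1 0 0" --pt "0 -0.3 0 0" --pt "0 -0.6 0 0" --pt "0 -1 0 0" --pt "0 -1.4 0 0" --pt "0 -1.8 0 0" --pt "0 -2.2 0 0" --pt "0 -2.6 0 0"

```text
clock: 42.47
position: [0.4561, 0.055, 0.1269]
ee_rot: [0.001, 0.026, 1.0, 0.0]
contact_force: [5.7, 1.4, -7.4]
width: 0.0103
gripper_force: 58.6
```

Request:
drive_tool --pt "0 -0.4 0 0" --pt "0 -0.8 0 0" --pt "0 -1.2 0 0" --pt "0 -1.6 0 0" --pt "0 -2 0 0" --pt "0 -2.3 0 0" --pt "0 -2.5 0 0" --pt "0 -2.6 0 0"

```text
clock: 43.13
position: [0.4529, -0.0105, 0.127]
ee_rot: [0.001, 0.027, 1.0, -0.0]
contact_force: [5.9, 0.6, -7.3]
width: 0.0102
gripper_force: 58.8
```

```bash
python3 m.py t11|grep "green"; python3 - <<'E'
from h import *
P=np.array([.4595,.1211])-.150*RY; units(P[0],P[1],.103,87.1)
E
```

```text
green 104 px 286.0 132.3 zdepth 0.039 rect [714.4 159.9  37.9  22.9   1.3]
green 398 px 326.9 165.3 zdepth 0.07 rect [589.2  37.9 199.7 167.6  87.2]
t 43.18 pos [ 0.4529 -0.0108  0.127 ] yaw 86.9 w 0.01 F [ 5.9 -0.8 -7.8] -> units [ 0.   -0.72  0.96] turn -0.03
```

Request:
drive_tool --pt "0 -0.15 0 0" --pt "0 -0.35 0 0" --pt "0 -0.55 0 0" --pt "0 -0.7 0 0" --pt "0 -0.76 0 0" --pt "0 -0.76 0 0" --pt "0 -0.76 0 0" --pt "0 -0.76 0 0"

```text
clock: 43.85
position: [0.4519, -0.029, 0.127]
ee_rot: [0.001, 0.027, 1.0, -0.0]
contact_force: [4.7, -1.3, -6.7]
width: 0.0104
gripper_force: 58.9
```

```bash
python3 m.py t12|grep "green"; python3 - <<'E'
from h import *
P=np.array([.4595,.1211])-.150*RY; units(P[0],P[1],.104,87.1)
E
```

```text
green 104 px 286.0 132.3 zdepth 0.04 rect [714.4 159.9  37.9  22.9   1.3]
green 409 px 334.0 165.9 zdepth 0.07 rect [588.5  19.3 199.7 167.4  87.3]
t 43.9 pos [ 0.452 -0.029  0.127] yaw 87.0 w 0.0098 F [ 5.4 -0.6 -7.4] -> units [0.   0.01 0.92] turn -0.02
```

Request:
drive_tool --pt "0 0 0.2 0" --pt "0 0 0.4 0" --pt "0 0 0.6 0" --pt "0 0 0.8 0" --pt "0 0 0.93 0" --pt "0 0 0.93 0" --pt "0 0 0.93 0" --pt "0 0 0.93 0"

```text
clock: 44.57
position: [0.452, -0.0282, 0.104]
ee_rot: [0.001, 0.026, 1.0, -0.0]
contact_force: [4.9, -0.7, -2.0]
width: 0.0101
gripper_force: 60.1
```

Request:
drive_tool --pt "0 0 0 0" --pt "0 0 0 0" --pt "0 0 0 0" --pt "0 0 0 0" --pt "0 0 0 0" --pt "0 0 0 0" --pt "0 0 0 0" --pt "0 0 0 0" --grip 40

```text
clock: 45.23
position: [0.4513, -0.0277, 0.1036]
ee_rot: [-0.0, 0.026, 1.0, 0.0]
contact_force: [0.4, -0.5, 0.5]
width: 0.0398
gripper_force: 0.0
```

Request:
drive_tool --pt "0 0 -0.7 0" --pt "0 0 -1.8 0" --pt "0 0 -3 0" --pt "0 0 -4 0" --pt "0 0 -4.2 0" --pt "0 0 -4.2 0" --pt "0 0 -4.2 0" --pt "0 0 -4.2 0"

```text
clock: 45.9
position: [0.4502, -0.0275, 0.2071]
ee_rot: [-0.002, 0.026, 1.0, 0.0]
contact_force: [-0.1, -0.3, -0.0]
width: 0.0399
gripper_force: 0.0
```

```bash
python3 m.py t13|grep "red\|green"; python3 lev.py; python3 - <<'E'
from h import *
T=np.array([.5880,.0190])
p,d=eyes.get_image("top"); W=cloud("top",d); z=W[...,2]; P=W[...,:2]-T
for b in blobs((abs(P@RX)<.08)&(abs(P@RY)<.095)&(z>.09)&(z<.112),20):
    v,u=np.nonzero(b);Q=ray("top",np.c_[u,v],.103)[:,:2].mean(0)-T; print(b.sum(),(Q@RX).round(4),(Q@RY).round(4),np.median(z[b]))
x,y=loc(-.152,.056,T); print(x,y); units(x,y,.21,87)
E
```

```text
red 18 px 321.8 210.1 zdepth 0.057 rect [493.   52.   15.8   5.3 -89.1]
green 103 px 286.0 132.3 zdepth 0.039 rect [714.4 159.9  37.9  22.9   1.3]
green 390 px 333.5 164.4 zdepth 0.07 rect [588.6  20.1 199.5 167.4  87.3]
t 46.0 pos [ 0.4503 -0.0275  0.2071] yaw 87.0 w 0.0399 F [1.1 0.1 0. ] -> units [0.98 6.76 2.69] turn 0
158 0.0402 -0.0481 0.10321315119459823
149 0.0142 0.0418 0.10326207054688917
144 -0.0345 -0.0464 0.10358906407696983
0.4390278623522996 0.08261841089397484
t 46.05 pos [ 0.4505 -0.0276  0.2073] yaw 87.0 w 0.0404 F [ 0.  -0.3  0.8] -> units [ 0.69  4.38 -0.11] turn -0.0
```

Request:
drive_tool --pt "0.1 0.7 0 0" --pt "0.3 1.8 0 0" --pt "0.5 3 0 0" --pt "0.69 4 0 0" --pt "0.69 4.4 0 0" --pt "0.69 4.4 0 0" --pt "0.69 4.4 0 0" --pt "0.69 4.4 0 0" --grip 0

```text
clock: 46.72
position: [0.4401, 0.082, 0.2083]
ee_rot: [-0.0, 0.026, 1.0, -0.0]
contact_force: [0.1, 0.5, 0.1]
width: 0.0001
gripper_force: 0.0
```

```bash
python3 lev.py; python3 - <<'E'
from h import *
p,d=eyes.get_image("scene"); cv2.imwrite("pics/s13.png",cv2.resize(p[110:300,230:430][:,:,::-1],None,fx=3,fy=3,interpolation=cv2.INTER_CUBIC))
E
```

```text
27 [0.445 0.074 0.158] [0.456 0.084 0.146] [0.45  0.081 0.152] slope rad 0.84
49 [0.46  0.079 0.138] [0.495 0.075 0.105] [0.478 0.079 0.121] slope rad 0.81
t 46.77 pos [0.4402 0.0819 0.2084] yaw 86.9 w -0.0001 F [-0.2 -0.7  0. ] -> units [0.36 2.41 2.73] turn 0
```

View pics/s13.png

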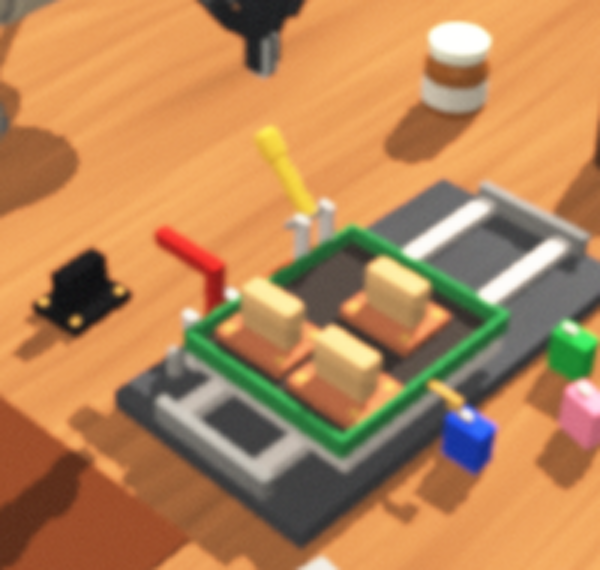

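The carriage is at the blue flag (pointer at crop (445,390)), the bar is down and the three dies are flat. The lever is up at crop (270,140). I'll press it down with closed fingers.

Request:
drive_tool --pt "0 0 0.3 0" --pt "0 0 0.7 0" --pt "0 0 1 0" --pt "0.05 0 1.3 0" --pt "0.1 0 1.6 0" --pt "0.15 0 1.9 0" --pt "0.2 0 2.2 0" --pt "0.25 0 2.5 0"

```text
clock: 47.48
position: [0.4274, 0.0836, 0.1457]
ee_rot: [-0.007, 0.026, 1.0, 0.0]
contact_force: [-21.8, 1.2, 21.8]
width: 0.0001
gripper_force: 15.3
```

Request:
drive_tool --pt "0.04 0 0.2 0" --pt "0.08 0 0.4 0" --pt "0.1 0 0.6 0" --pt "0.1 0 0.75 0" --pt "0.1 0 0.9 0" --pt "0.1 0 0.98 0" --pt "0.1 0 0.98 0" --pt "0.1 0 0.98 0"

```text
clock: 48.15
position: [0.4103, 0.0842, 0.117]
ee_rot: [-0.022, 0.026, 0.999, -0.0]
contact_force: [-29.1, 1.7, 9.6]
width: -0.0002
gripper_force: 13.6
```

```bash
python3 lev.py
```

```text
32 [0.423 0.075 0.12 ] [0.483 0.073 0.103] [0.449 0.075 0.113] slope rad 0.3
t 48.2 pos [0.4102 0.0842 0.117 ] yaw 87.0 w -0.0001 F [-29.7   2.3  10. ] -> units [-0.81  2.38 -0.96] turn 0
```

The fingers slid off over the end, leaving the lever at about 0.3 rad. Back off, lift, and press further inboard.

Request:
drive_tool --pt "0.6 0 0 0" --pt "1.1 0 0 0" --pt "1.3 0 -0.8 0" --pt "1.3 0 -1.8 0" --pt "0.8 0 -2 0" --pt "0.1 0 -2 0" --pt "-0.45 0 -2 0" --pt "-0.45 0 -2 0"

```text
clock: 48.87
position: [0.4461, 0.0827, 0.1721]
ee_rot: [0.002, 0.026, 1.0, 0.0]
contact_force: [0.4, 0.2, -0.1]
width: -0.0001
gripper_force: 0.0
```

```bash
python3 lev.py;python3 - <<'E'
from h import *
T=np.array([.5880,.0190]); x,y=loc(-.150,.056,T); units(x,y,.122,87)
E
```

```text
30 [0.419 0.076 0.121] [0.482 0.075 0.101] [0.447 0.075 0.114] slope rad 0.29
t 48.92 pos [0.4437 0.0828 0.1714] yaw 87.0 w -0.0001 F [ 0.1 -0.2 -0.3] -> units [0.5  2.37 1.26] turn 0
t 48.92 pos [0.4437 0.0828 0.1714] yaw 87.0 w -0.0001 F [ 0.1 -0.2 -0.3] -> units [ 0.11 -0.02  1.98] turn -0.0
```

Request:
drive_tool --pt "0 0 0.5 0" --pt "0 0 1 0" --pt "0 0 1.4 0" --pt "0 0 1.7 0" --pt "0 0 1.9 0" --pt "0 0 2.1 0" --pt "0 0 2.2 0" --pt "0 0 2.2 0"

```text
clock: 49.58
position: [0.4421, 0.0829, 0.1163]
ee_rot: [-0.0, 0.026, 1.0, 0.0]
contact_force: [-0.2, -0.3, 0.5]
width: -0.0001
gripper_force: 0.0
```

```bash
python3 lev.py
```

```text
16 [0.446 0.08  0.113] [0.483 0.073 0.103] [0.463 0.075 0.108] slope rad 0.23
t 49.63 pos [0.4424 0.0829 0.1166] yaw 87.0 w 0.0005 F [ 0.  -0.3  1.1] -> units [ 0.44  2.36 -0.93] turn 0
```

Request:
drive_tool --pt "0 0 0.1 0" --pt "0 0 0.2 0" --pt "0 0 0.3 0" --pt "0 0 0.4 0" --pt "0 0 0.4 0" --pt "0 0 0.4 0" --pt "0 0 0.4 0" --pt "0 0 0.4 0"

```text
clock: 50.3
position: [0.4427, 0.0829, 0.1066]
ee_rot: [0.0, 0.026, 1.0, 0.0]
contact_force: [0.0, -0.0, 0.4]
width: -0.0001
gripper_force: 0.0
```

```bash
python3 lev.py;python3 - <<'E'
from h import *
p,d=eyes.get_image("scene"); cv2.imwrite("pics/s14.png",cv2.resize(p[110:250,260:400][:,:,::-1],None,fx=4,fy=4,interpolation=cv2.INTER_CUBIC))
E
```

```text
15 [0.45  0.076 0.108] [0.48  0.074 0.101] [0.464 0.074 0.104] slope rad 0.17
t 50.35 pos [0.4427 0.0829 0.1066] yaw 87.0 w -0.0001 F [-0.5  0.4 -0.4] -> units [ 0.45  2.36 -1.34] turn 0
```

View pics/s14.png

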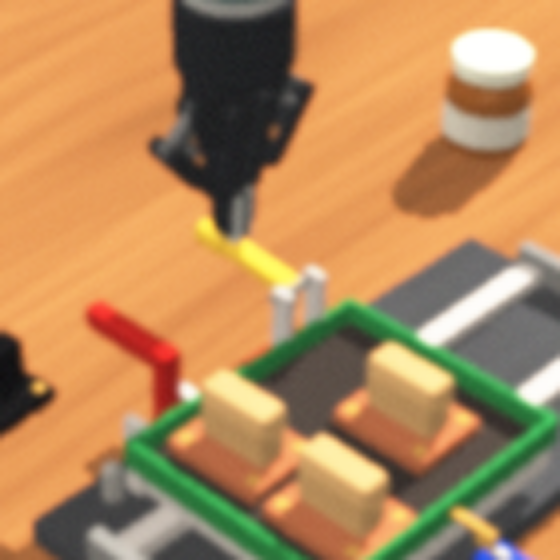

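Request:
drive_tool --pt "0 0 0.1 0" --pt "0 0 0.2 0" --pt "0 0 0.3 0" --pt "0 0 0.4 0" --pt "0 0 0.4 0" --pt "0 0 0.4 0" --pt "0 0 0.4 0" --pt "0 0 0.4 0"

```text
clock: 51.07
position: [0.4419, 0.083, 0.0988]
ee_rot: [-0.0, 0.026, 1.0, 0.0]
contact_force: [-7.0, 0.4, 22.4]
width: -0.0
gripper_force: 11.4
```

```bash
python3 lev.py
```

```text
t 51.12 pos [0.4419 0.083  0.0988] yaw 87.0 w 0.0001 F [-7.  -0.1 23.1] -> units [ 0.42  2.36 -1.65] turn 0
```

Request:
drive_tool --pt "0 0 -0.6 0" --pt "0 0 -1.4 0" --pt "0 0 -2.4 0" --pt "0 0 -3.4 0" --pt "0 0 -4.4 0" --pt "0 0 -5 0" --pt "0 0 -5 0" --pt "0 0 -5 0"

```text
clock: 51.78
position: [0.4429, 0.0829, 0.2217]
ee_rot: [0.001, 0.026, 1.0, 0.0]
contact_force: [-0.0, 0.2, -0.2]
width: -0.0001
gripper_force: 0.0
```

```bash
python3 lev.py;python3 - <<'E'
from h import *
d0=np.load("pics/scene0.npy"); p=cv2.imread("pics/scene0.png")[:,:,::-1].copy()
def prof(p,d,ys):
    W=cloud("scene",d); Q=W[cols(p)["yellow"]]; Q=Q[(Q[:,2]>.05)&(Q[:,0]<.6)&(abs(Q[:,1]-ys)<.05)]
    Q=Q[np.argsort(Q[:,0])]; P=(Q-Q.mean(0))[:,[0,2]]; V=np.linalg.svd(P,full_matrices=False)[2][0]; print(len(Q),Q[::max(1,len(Q)//8)].round(3).tolist(),"slope",np.arctan(-V[1]/V[0]))
prof(p,d0,.14); p,d=eyes.get_image("scene"); prof(p,d,.08)
cv2.imwrite("pics/s15.png",cv2.resize(p[110:270,230:430][:,:,::-1],None,fx=4,fy=3.7,interpolation=cv2.INTER_CUBIC))
E
python3 m.py t15|grep "red\|yellow\|blue\|green"
```

```text
27 [0.42  0.075 0.103] [0.478 0.075 0.1  ] [0.449 0.074 0.101] slope rad 0.03
t 51.83 pos [0.442  0.0829 0.2207] yaw 87.0 w 0.0002 F [ 0.4  0.1 -0.2] -> units [0.42 2.37 3.23] turn 0
73 [[0.42, 0.138, 0.106], [0.427, 0.134, 0.105], [0.435, 0.14, 0.105], [0.441, 0.146, 0.102], [0.449, 0.144, 0.103], [0.461, 0.135, 0.104], [0.47, 0.14, 0.102], [0.476, 0.142, 0.104], [0.486, 0.133, 0.101]] slope 0.06405231984821218
26 [[0.419, 0.072, 0.104], [0.429, 0.073, 0.102], [0.434, 0.075, 0.103], [0.437, 0.071, 0.103], [0.441, 0.078, 0.099], [0.451, 0.075, 0.098], [0.464, 0.072, 0.104], [0.471, 0.072, 0.101], [0.478, 0.072, 0.101]] slope 0.0334080534567708
red 32 px 336.9 210.9 zdepth 0.056 rect [492.3  12.4  26.4   7.9 -89.1]
red 157 px 351.7 222.3 zdepth 0.108 rect [460.  -24.9  68.4  21.1   0.7]
green 105 px 286.0 132.3 zdepth 0.04 rect [714.4 159.9  37.9  22.9   1.3]
green 468 px 336.4 170.9 zdepth 0.07 rect [587.6  20.  199.5 169.2  87.2]
blue 67 px 333.9 134.4 zdepth 0.04 rect [7.072e+02 2.160e+01 3.750e+01 1.990e+01 7.000e-01]
```

The lever profile matches the initial level one (slope 0.03 against 0.06). The bar is down, and the carriage is at the blue notch. Last die check, then hand in.

```bash
python3 - <<'E'
from h import *
T=np.array([.5876,.0195])
p,d=eyes.get_image("scene"); W=cloud("scene",d); z=W[...,2]; P=W[...,:2]-T; ok=0
for b in blobs((abs(P@RX)<.08)&(abs(P@RY)<.095)&(z>.098)&(z<.112),20):
    Q=W[b].mean(0); ok+=1; print(b.sum(),((Q[:2]-T)@RX).round(3),((Q[:2]-T)@RY).round(3),np.median(z[b]).round(3))
if ok==3: print(order.sign_off())
E
```

```text
164 0.017 0.038 0.104
166 -0.035 -0.051 0.104
182 0.043 -0.052 0.104
the job is handed in; nothing more can be done
None
```

The job is handed in: my last camera check before hand-in showed the carriage latched at the blue flag, the lock lever down and all three dies flat in the tray; the verdict was not shown to me.

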